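# Load a hybridisation tube in its carrier cradle and lock it

### The job

Lay the tall capped tube gently on its side in the cradle, foot at the end plate and cap at the open end, and let go of it. Then take the T-handled key from its stand, put its blade in the slot of the cradle's lock screw and turn it clockwise until the tab lies squarely across the tube, and hang the key upright in its stand again. Leave the other bottles and things standing where they are.

Things in the scene. Friction and masses are not known exactly. Their poses are not given: they have to be found in the camera images.
- tube: the tall capped tube, milky plastic, 150 mm tall: body 36 mm diameter up to 124 mm, then a blue ribbed cap 41 mm diameter to the top; about 0.16 kg. It starts upright. Origin: centre of its foot's underside; z runs along its axis to the cap
- tube_mid (a point): middle of the tube, on its axis, 75 mm above the foot
- tube_cap (a point): centre of the top of the tube's cap, 150 mm above the foot
- cradle: fixed aluminium carrier, base plate 190 x 80 x 10 mm. Two grey V-saddles, 14 and 12 mm long, 47 mm wide, at x = +56 and -34 mm, wings up to z = 48 mm. End plate: inner face at x = +83 mm, 50 mm wide, up to z = 60 mm; -x end open. Lock post 18 mm square at (+40, +48) mm, up to z = 76 mm. Origin: on the bench under the seat's middle; x runs from the open (cap) end to the end plate, z up
- seat (a point): where the middle of the laid tube belongs: in the cradle 55 mm above the origin; same axes as the cradle. The tube's axis then lies along x at this height, foot at about x = +75 mm, cap top at about x = -75 mm
- lock (a joint): quarter-turn lock screw on the post, vertical axis, rad, grows clockwise seen from above. 0: its steel tab points along the cradle's +x, beside the tube; 1.57 (stop): tab points to the cradle's -y, across the tube. Tab 62 mm long from the axis, 14 mm wide, z = 77 to 82 mm; it stays where it is left (0.06 N m)
- lock_slot (a point): on the lock screw's axis, at the slot's floor, 83 mm above the bench. The slotted head stands 8 mm above this floor; the slot is 6.5 mm wide, open at both ends, 20 mm long, and runs along this point's x axis, which is the direction of the tab
- key: T-handled key, 104 mm tall, 0.12 kg. Origin: underside of the blade; z up. Blade 16 mm long (along x), 4 mm thick (2.4 mm in the lowest 4 mm), 12 mm high; shaft 10 mm diameter; round collar 38 mm diameter at z = 60 to 66 mm; stem 12 mm diameter; handle bar 70 mm long along x (the blade's direction), 16 mm wide, z = 84 to 104 mm
- stand: grey block 60 x 60 x 70 mm with a 27 mm square hole right through, fixed on the bench. The key hangs in it by its collar, blade 10 mm above the bench. Origin: centre of its underside
- short_tube: bystander: same tube but only 95 mm tall, 36 mm diameter, cap 41 mm; origin: centre of its underside, z up
- amber_bottle: bystander: brown bottle, 56 mm diameter, 120 mm tall; origin: centre of its underside, z up
- clear_bottle: bystander: clear bottle, 64 mm diameter, 160 mm tall; origin: centre of its underside, z up
- tip_box: bystander: pipette tip box 72 x 72 x 60 mm with blue lid; origin: centre of its underside, z up
- timer: bystander: flat white timer 66 x 66 x 20 mm; origin: centre of its underside, z up
- beaker: bystander: plastic beaker 70 mm diameter, 85 mm tall; origin: centre of its underside, z up
- gel_stand: bystander: gel casting stand, base 90 x 60 mm, 68 mm tall, green clamps; origin: centre of its underside, z up
Mind the look-alikes: they are no part of the job. What is shaped like the stand but orange or pink is not meant.

How it is judged:
On the way, in this order (a step that is already met when the one before it is completed fails the run):
1. the tube lies in the cradle, cap at the open end, released, the lock still open (x of tube_mid in the frame of seat between -0.018 and 0.015 m and y of tube_mid in the frame of seat between -0.006 and 0.006 m and z of tube_mid in the frame of seat between -0.006 and 0.006 m and x of tube_cap in the frame of seat below -0.05 m and angle between the z axis of tube and the x axis of seat, either way round below 0.1 rad and contact force between the fingers and tube below 0.1 N and linear speed of tube below 0.03 m/s and value of joint lock below 0.7 rad), for 0.2 s.
2. the key's blade is in the slot of the lock screw, the lock still open (distance between key and lock_slot below 0.006 m and angle between key's own z axis and vertical below 0.15 rad and value of joint lock below 0.7 rad).
3. the lock is turned across the tube, with the key's blade in its slot (value of joint lock above 1.25 rad and distance between key and lock_slot below 0.008 m).
At the end, for the whole second after the job is handed in: Tube in the saddles, cap at the open end: middle -18 to +15 mm of the seat along x, within 6 mm sideways and in height, axis within 0.1 rad. Lock above 1.25 rad. Key hanging in its stand: blade end 6 to 14 mm up, within 15 mm of the stand axis, tilt under 0.12 rad. Tube and key at rest (x of tube_mid in the frame of seat between -0.018 and 0.015 m and y of tube_mid in the frame of seat between -0.006 and 0.006 m and z of tube_mid in the frame of seat between -0.006 and 0.006 m and x of tube_cap in the frame of seat below -0.05 m and angle between the z axis of tube and the x axis of seat, either way round below 0.1 rad and value of joint lock above 1.25 rad and horizontal distance between key and stand below 0.015 m and height (world z) of key between 0.006 and 0.014 m and angle between key's own z axis and vertical below 0.12 rad and linear speed of each of tube, key below 0.02 m/s); the robot touches nothing.
It fails at once if a bystander is shifted more than 30 mm or tipped (distance of any of short_tube, amber_bottle, clear_bottle, tip_box, timer, beaker, gel_stand from where it was at the start of the episode above 0.03 m or angle between any of short_tube, amber_bottle, clear_bottle, tip_box, timer, beaker, gel_stand's own z axis and vertical above 0.5 rad).
It fails at once if the tube is slammed on the cradle (over 40 N) (contact force between tube and cradle above 40 N).
It also fails if it takes over 70 s, if anything falls off the work surface, if the arm or the gripper's body presses on something with over 40 N, if the wrist force passes 120 N, or if a joint passes its speed limit or range.

### The arm

A 6-joint arm with a two-finger parallel gripper is mounted at the origin on the work surface. World frame = base frame: x ahead of the robot, y to its left, z up, the work surface at z = 0. Lengths are in m, angles in rad, forces in N, time in s.
With the tool pointing down it reaches from about 0.25 to 0.725 m from the base axis. Payload 4 kg.
Tool frame: the origin (TCP) lies midway between the tips of the shut fingers; the grasp point (between the pads) lies 19 mm behind it; x points along the fingers, y is the direction in which the jaws open and shut, and the axes are right-handed (so a half turn about x gives the same grasp; the last joint's range is limited). The gripper opens to 85 mm and grips with 20 to 120 N. Pads are 22 mm wide; open, the fingers measure 114 mm over their backs; the gripper's body (76 mm by 85 mm) begins 54 mm behind the grasp point. The pads swing forward as they close: fully open they stand 13 mm farther back than shut.
Start: joints at [-1.232, 0.241, 0.005, 1.335, 0, 1.571], TCP at [0.166, -0.472, 0.231] pointing down, gripper open.
Joint ranges: [-2.72, 2.72], [-1.05, 1.87], [-1.09, 1.28], [-1.99, 2.15], [-1.42, 1.44], [-3.14, 3.14]. Speed limits (rad/s): [2.79, 2.79, 3.14, 3.14, 3.14, 3.14].

### API

Orientations are given as a unit quaternion [x, y, z, w].
In Python, from workcell import * gives the robot as it stands.
- The arm moves only by the tool play_rows, never from a script. Its argument "plan" is a list of rows, each a list of 7 numbers: the shift along the tool's x, y, z in mm, then the turn, a rotation vector about the tool's x, y, z in rad, then the closure, from -1 (fully open) to 1 (shut). In form: [[x, y, z, rx, ry, rz, grip], ...]. A call has 1 to 20 rows; each row shifts and turns the commanded pose from where the row before left it, along the tool's axes as they then stand; what a row does not reach is not made up. A row lasts 1/12 s, in which the tool goes at most 41.7 mm and 7.16 degrees, less where a joint would pass 70% of its speed; a pose out of reach is approached as far as the arm can. A call with a gripper value outside its range is refused whole. The fingers move at their own pace and stop on an object; the grip force is fixed at half the most. Time passes only in rows, so rows that do not move let the fingers close. It gives the time, the measured TCP pose, the force and the opening at its end, in the units of the state.
- get_obs(): the state, without advancing time (a new reading comes with each control period).
- camera(name): name is "scene" or "top"; returns a dict with "frame" (420x560x3 uint8, red, green, blue), "depth" (420x560 float32, m along the optical axis (not along the pixel's ray), 0 where there is no reading), "fx", "fy", "cx", "cy" (pixels), "distortion" ([k1, k2, p1, p2, k3] as OpenCV has them; the pictures are not rectified), "camera_from_world" (4x4, takes a point from world to camera coordinates). Camera axes: x right, y up, looking along -z (the intrinsics and any distortion apply to the point x, -y, -z); pixel columns grow to the right and rows downward; lengths in m; the calibration is good to about 2 mm. A picture is of the moment at which its call begins.
- job_done(): hands the job in, once; it reports no verdict.
Trained networks look in a picture, given as the dict that the camera call returned (one of the last four; its "shot" number tells which), for a name from the list of things; names that differ only in an ending like _2 or _b are one class to them, and where a whole thing is asked for, a point or a joint stands for the part that bears it (a point fixed in the world has none). Each returns a list of dicts, best first, with "confidence" (0 to 1); they miss things now and then, are a little off and sometimes report something else, mostly with a low value. They report only what shows in the picture. A call takes as long as a camera call. They do not tell look-alikes from the thing itself.
- search_frame(thing, picture): "centre" ([x, y, z] in m, in world coordinates, good to about 4 mm: the middle of the surface that is visible of it).
- pinpoint(thing, picture): "centre" ([x, y, z] in m, in world coordinates, good to about 4 mm: a listed point, or the origin of a listed thing).
The state is a dict: "clock": time; "joint_pos": joint angles; "joint_vel": joint speeds; "tau": joint torques, N m; "eef_pos": TCP position; "tool_rot": TCP orientation; "ft_force": force on the tool from outside, world axes, zero at the start; "ft_torque": the same for the moment, N m; "grip_width": finger opening in m.
Only numpy, scipy, OpenCV 4.12 (cv2) and the standard library are available. Lean on these libraries where they do the work, as an engineer would, in place of code of your own. Each camera call takes 0.05 s, during which the arm holds its last target. There are 200 camera calls.

## Working session

There is one attempt and no reset: what is moved stays moved. The work goes in short steps, Python scripts to look and compute and a tool call to move; the robot and the scene stay as the last step left them, time stands still between calls to the robot, and variables do not carry over. Pictures are saved under pics/ and viewed, about 8 in all and at most 12, crops included, and the job is handed in when it is done.

Besides the shell and the picture viewer there is one more tool, called after "Request:" as name([rows], argument=value, ...), one row to a line, values as JSON. play_rows: Moves the arm, as the interface text tells. Its arguments: {"type":"object","properties":{"plan":{"type":"array","items":{"type":"array","items":{"type":"number"}}}},"required":["plan"]}

```bash
mkdir -p pics; ls; cat > h.py <<'E'
from workcell import *
import numpy as np, cv2
from scipy.spatial.transform import Rotation as R
def save(c,n,crop=None,s=1):
    f=c["frame"][:,:,::-1]
    if crop: f=f[crop[1]:crop[3],crop[0]:crop[2]]
    cv2.imwrite("pics/"+n,cv2.resize(f,None,fx=s,fy=s,interpolation=cv2.INTER_CUBIC))
def K(c): return np.array([[c["fx"],0,c["cx"]],[0,c["fy"],c["cy"]],[0,0,1.]])
def proj(c,P):
    P=np.atleast_2d(P); T=np.array(c["camera_from_world"]); q=P@T[:3,:3].T+T[:3,3]
    q=q*[1,-1,-1]
    return cv2.projectPoints(q,np.zeros(3),np.zeros(3),K(c),np.array(c["distortion"]))[0].reshape(-1,2)
def cloud(c):
    d=c["depth"]; v,u=np.mgrid[:d.shape[0],:d.shape[1]]
    n=cv2.undistortPoints(np.stack([u,v],-1).reshape(-1,1,2).astype(float),K(c),np.array(c["distortion"])).reshape(*d.shape,2)
    q=np.stack([n[...,0]*d,-n[...,1]*d,-d],-1); T=np.array(c["camera_from_world"])
    P=(q-T[:3,3])@T[:3,:3]; P[d<=0]=np.nan
    return P
E
python3 - <<'E'
from h import *
a=camera("scene");b=camera("top")
big=np.hstack([a["frame"],b["frame"]])
save(a,"s0.png",s=1.42);save(b,"t0.png",s=1.42)
for c,n in((a,"scene"),(b,"top")):
    for t in "tube cradle seat lock_slot key stand lock short_tube amber_bottle clear_bottle tip_box timer beaker gel_stand".split():
        for nm in (pinpoint,):
            try: r=nm(t,c)
            except Exception as e: print(t,e);continue
            print(n,t,[(np.round(x["centre"],3).tolist(),round(x["confidence"],2),proj(c,x["centre"])[0].astype(int).tolist()) for x in r[:4]])
print(get_obs())
E
```

```text
pics
scene tube [([0.401, 0.008, 0.001], 0.46, [306, 210]), ([0.728, 0.178, -0.002], 0.19, [355, 306])]
scene cradle [([0.475, 0.102, 0.002], 0.49, [334, 230]), ([0.73, 0.18, -0.0], 0.46, [356, 306])]
scene seat [([0.569, -0.173, 0.056], 0.97, [232, 226])]
scene lock_slot [([0.634, -0.155, 0.084], 0.5, [231, 235]), ([0.57, -0.171, 0.055], 0.39, [233, 226])]
scene key [([0.64, 0.049, 0.011], 0.58, [308, 267])]
scene stand [([0.769, 0.058, -0.0], 0.88, [303, 311]), ([0.337, 0.16, 0.003], 0.88, [357, 202]), ([0.518, -0.006, -0.0], 0.77, [295, 235]), ([0.643, 0.048, -0.002], 0.71, [307, 271])]
lock it knows: amber_bottle, beaker, clear_bottle, cradle, gel_stand, key, lock_slot, seat, short_tube, stand, timer, tip_box, tube, tube_cap, tube_mid
scene short_tube []
scene amber_bottle [([0.475, 0.101, -0.001], 0.96, [334, 231])]
scene clear_bottle [([0.601, 0.305, -0.0], 0.85, [407, 273]), ([0.64, 0.045, -0.002], 0.17, [306, 270])]
scene tip_box [([0.441, -0.368, 0.0], 0.66, [187, 204])]
scene timer []
scene beaker [([0.662, -0.406, 0.0], 0.9, [144, 252]), ([0.642, 0.05, -0.004], 0.34, [308,
[... 1177 characters left out ...]
 0.186, 0.001], 0.95, [194, 160])]
{'clock': 1.4, 'joint_pos': array([-1.23199134e+00,  2.40579881e-01,  4.99870825e-03,  1.33520233e+00,
       -1.99661301e-05,  1.57080154e+00]), 'joint_vel': array([-0.00070711,  0.00126909, -0.00014876,  0.00077122,  0.00062227,
       -0.00078393]), 'tau': array([-3.59809073e-04, -3.72207713e+01,  2.52685297e+01,  1.31254230e-03,
       -5.06302354e-05,  8.50080752e-07]), 'eef_pos': array([ 0.16617377, -0.47157646,  0.23131603]), 'tool_rot': array([-0.69697914, -0.11920608,  0.69699153, -0.1192174 ]), 'ft_force': array([ 0.00959037,  0.22854272, -0.34334064]), 'ft_torque': array([-0.04512698,  0.01813146,  0.01991593]), 'grip_width': 0.08554492988837417}
```

View pics/s0.png

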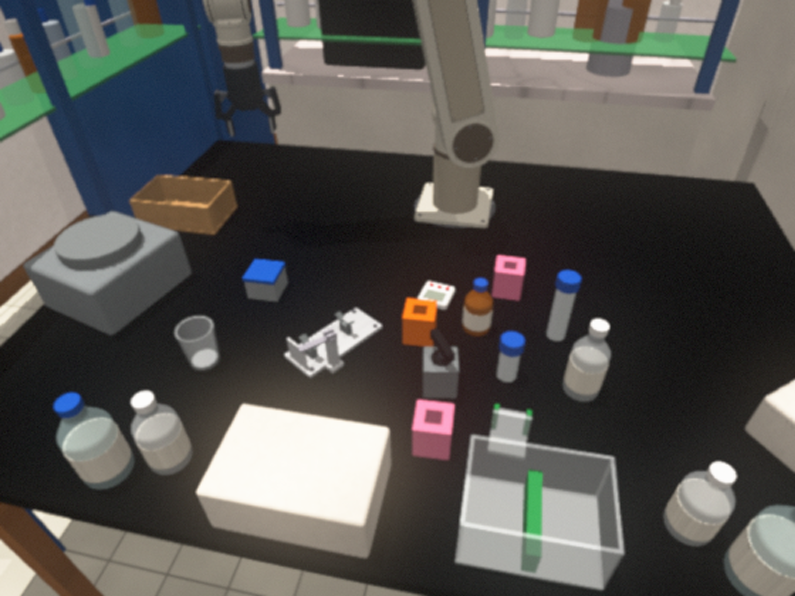

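View pics/t0.png

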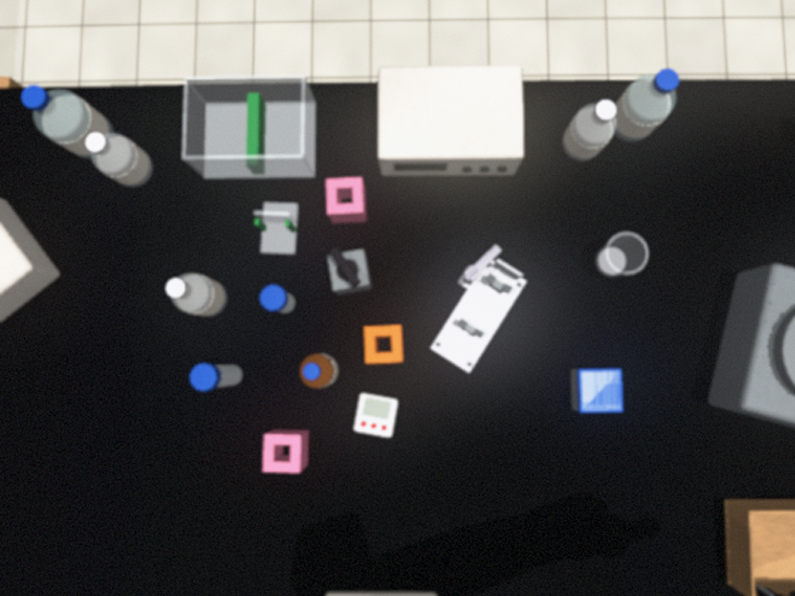

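```bash
python3 - <<'E'
from h import *
cs=[camera("scene"),camera("top")]
a=cs[0];b=cs[1]
C1=a["frame"][180:300,190:430];C2=b["frame"][150:280,130:390]
im=np.vstack([cv2.resize(C1,(780,390),interpolation=2)[:300],cv2.resize(C2,(780,390),interpolation=2)[:300]])
cv2.imwrite("pics/c1.png",cv2.resize(cv2.vconcat([cv2.resize(C1,(600,300),interpolation=2),cv2.resize(C2,(600,300),interpolation=2)]),None,fx=1,fy=1)[:,:,::-1])
def rect(n,p):
    r=cv2.minAreaRect((p[:,:2]*1000).astype(np.float32)); print(n,len(p),"med",np.round(np.median(p,0)*1000,1),"rect",np.round(r[0],1),np.round(r[1],1),round(r[2],1))
for c,n in zip(cs,("scene","top")):
    P=cloud(c).reshape(-1,3);P=P[np.isfinite(P[:,0])]
    def sel(cx,cy,rad,z0,z1): return P[(np.hypot(P[:,0]-cx,P[:,1]-cy)<rad)&(P[:,2]>z0)&(P[:,2]<z1)]
    print(n)
    rect("bench",sel(.5,-.17,.03,-.01,.02) if 0 else P[(abs(P[:,2])<.02)&(abs(P[:,0]-.4)<.03)&(abs(P[:,1]+.1)<.05)])
    rect("base",sel(.572,-.171,.12,.006,.02))
    rect("tab",sel(.633,-.154,.08,.07,.1))
    rect("endplate",sel(.640,-.218,.035,.05,.07))
    rect("standtop",sel(.641,.049,.05,.062,.074))
    rect("handle",sel(.641,.049,.05,.088,.125))
    rect("cap",sel(.466,.26,.04,.143,.16))
    q=sel(.641,.049,.05,.1,.125)
    if len(q)>5:
        w,v=np.linalg.eigh(np.cov(q[:,:2].T));print("handle ang",np.degrees(np.arctan2(v[1,1],v[0,1])))
    q=sel(.633,-.154,.08,.07,.1)
    if len(q)>5:
        w,v=np.linalg.eigh(np.cov(q[:,:2].T));print("tab ang",np.degrees(np.arctan2(v[1,1],v[0,1])))
E
```

```text
scene
bench 378 med [401.1 -99.4   0.8] rect [399.9 -99.9] [99.6 59.6] 89.8
base 955 med [ 568.  -153.2   10.8] rect [ 577.5 -162. ] [102.2 192.6] 58.8
tab 183 med [ 645.9 -163.3   83.1] rect [ 652.7 -170.1] [22.  72.1] 44.2
endplate 41 med [ 644.  -223.4   57.8] rect [ 646.8 -217.4] [50.4  5.4] 57.3
standtop 289 med [659.1  48.1  70.7] rect [643.2  52.2] [64.5 58.4] 7.7
handle 217 med [648.   54.2 113.4] rect [642.9  53.1] [70.7 16.3] 34.4
cap 161 med [471.6 261.  150.8] rect [468.  261.3] [41.6 41.2] 17.3
handle ang -144.77379435110765
tab ang 130.52320238695978
top
bench 1014 med [ 399.6 -100.2    0.4] rect [ 399.6 -100.3] [99.2 59.3] 89.9
base 2099 med [ 567.  -167.9   10.5] rect [ 565.9 -188.1] [188.1 207.6] 52.0
tab 208 med [ 645.9 -168.7   83.2] rect [ 650.8 -170.7] [22.8 72. ] 49.1
endplate 63 med [ 643.1 -219.5   59.3] rect [ 635.2 -211.3] [48.2 32.9] 50.8
standtop 375 med [639.2  44.6  70.2] rect [641.1  48.6] [60.6 60.2] 9.7
handle 220 med [639.6  49.  113.8] rect [640.3  49.6] [70.5 15.8] 33.7
cap 298 med [465.6 259.6 150.1] rect [466.  260.5] [41.1 40.2] 8.4
handle ang -145.97758670725665
tab ang 135.174699634884
```

View pics/c1.png

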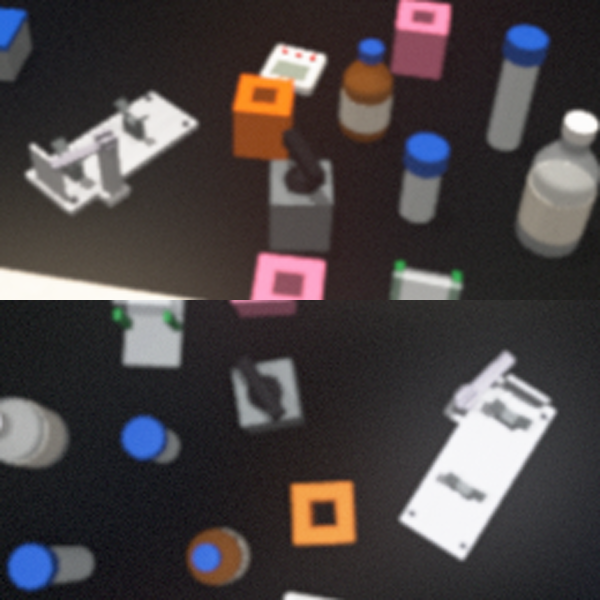

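```bash
python3 - <<'E'
import workcell
print([n for n in dir(workcell) if not n.startswith('_')])
from h import *
b=camera("top");a=camera("scene")
o=get_obs(); print(o["clock"]);print(np.round(R.from_quat(o["tool_rot"]).as_matrix(),3))
P=cloud(b);g=P[...,2]
m=((g>.006)&(g<.03)&(np.hypot(P[...,0]-.572,P[...,1]+.171)<.13)).astype(np.uint8)
white=(b["frame"].min(-1)>110)
P2=P.reshape(-1,3)
for nm,c in(("top",b),("scene",a)):
    P=cloud(c);g=P[...,2]
    m=((g>.005)&(g<.016)&(np.hypot(P[...,0]-.572,P[...,1]+.171)<.125)&(c["frame"].min(-1)>100))
    q=P[m][:,:2]*1000
    # best 190x80 rectangle with most points in it, edges: maximise inliers of shrunk box via percentiles
    best=None
    for t in np.radians(np.arange(-45,-20,.25)):
        r=q@np.array([[np.cos(t),-np.sin(t)],[np.sin(t),np.cos(t)]])
        lo,hi=np.percentile(r,[1.5,98.5],axis=0);A=np.prod(hi-lo)
        if best is None or A<best[0]: best=(A,t,lo,hi)
    A,t,lo,hi=best;c0=(lo+hi)/2
    print(nm,m.sum(),"yaw",np.degrees(t),"size",hi-lo,"c",np.round([c0[0]*np.cos(t)-c0[1]*np.sin(t),c0[0]*np.sin(t)+c0[1]*np.cos(t)],1))
    # tab: 77..86 high
    m=(g>.075)&(g<.088)&(np.hypot(P[...,0]-.65,P[...,1]+.17)<.06)
    q=P[m][:,:2]*1000; q=q.astype(np.float32); r=cv2.minAreaRect(q);vx=cv2.fitLine(q,cv2.DIST_HUBER,0,.01,.01).ravel();print("tab line",np.degrees(np.arctan2(vx[1],vx[0])),vx[2:],"ends",np.percentile((q-vx[2:])@vx[:2],[1,99]))
for c in(a,b):
    for n in("seat","lock_slot"):
        print(n,[(np.round(x["centre"],4),x["confidence"]) for x in pinpoint(n,c)[:1]])
E
```

```text
['Unreachable', 'camera', 'get_obs', 'job_done', 'pinpoint', 'search_frame']
1.6
[[-0.     0.332 -0.943]
 [-0.    -0.943 -0.332]
 [-1.     0.     0.   ]]
top 2086 yaw -31.750000000000004 size [178.03669415  78.26468864] c [ 568.2 -169.4]
tab line -44.70969 [ 650.3397  -173.12257] ends [-36.82288467  34.04130676]
scene 918 yaw -26.5 size [187.55785144  93.94622912] c [ 575.8 -164.2]
tab line -52.576603 [ 653.293   -167.75952] ends [-34.32091721  36.90420712]
seat [(array([ 0.569 , -0.1737,  0.0569]), 0.98)]
lock_slot [(array([ 0.6341, -0.1531,  0.0821]), 0.72)]
seat [(array([ 0.5759, -0.1731,  0.0552]), 0.63)]
lock_slot [(array([ 0.6342, -0.1518,  0.0839]), 0.46)]
```

```bash
cat >> h.py <<'E'
from scipy.linalg import expm,logm
def pose(o=None):
    o=o or get_obs(); T=np.eye(4);T[:3,:3]=R.from_quat(o["tool_rot"]).as_matrix();T[:3,3]=o["eef_pos"];return T
def tool(p,h,e,yside=1,g=21):
    """pose with grasp point p (mm), heading h deg, e deg below horizontal; tool y = yside*left; g mm from grasp pt to TCP"""
    h,e=np.radians([h,e]);x=np.array([np.cos(h)*np.cos(e),np.sin(h)*np.cos(e),-np.sin(e)]);y=yside*np.array([-np.sin(h),np.cos(h),0])
    T=np.eye(4);T[:3,:3]=np.c_[x,y,np.cross(x,y)];T[:3,3]=np.array(p)/1000+x*g/1000;return T
def rows(T0,T1,mm=34,rad=.1,n=None):
    D=np.linalg.inv(T0)@T1
    X=np.real(logm(D)); rv=np.array([X[2,1],X[0,2],X[1,0]])
    n=n or max(1,int(np.ceil(max(np.linalg.norm(X[:3,3])*1000/mm,np.linalg.norm(rv)/rad))))
    S=np.real(expm(X/n)); r=np.r_[S[:3,3]*1000,R.from_matrix(S[:3,:3]).as_rotvec()]
    print(n,"x",np.round(r[:3],1).tolist()+np.round(r[3:],4).tolist(), "ends",np.round(T1[:3,3]*1000,1));return T1
def st():
    o=get_obs();print("t",round(o["clock"],2),"J",np.round(o["joint_pos"],3),"p",np.round(o["eef_pos"]*1000,1),"F",np.round(o["ft_force"],1),"w",round(o["grip_width"]*1000,1))
E
python3 - <<'E'
from h import *
T=pose();st()
for ys in(1,-1):
    A0=tool([350,196,250],29.2,30,ys);rows(T,A0)
    M=tool([320,-180,260],-30,60,ys);print("via");rows(T,M);rows(M,A0)
E
```

```text
t 1.8 J [-1.232  0.241  0.005  1.335 -0.     1.571] p [ 166.2 -471.6  231.3] F [0.3 0.6 0.6] w 85.1
31 x [17.9, -21.0, 18.4, 0.0836, -0.0041, -0.0482] ends [365.9 204.9 239.5]
via
24 x [-3.7, 6.3, -15.7, -0.0923, -0.0114, 0.0247] ends [ 329.1 -185.2  241.8]
13 x [2.2, 31.4, -0.0, -0.0568, -0.0366, 0.0568] ends [365.9 204.9 239.5]
22 x [10.5, -24.4, -19.2, -0.007, 0.0475, -0.0041] ends [365.9 204.9 239.5]
via
11 x [1.3, -27.5, -14.1, 0.0766, 0.0446, 0.0205] ends [ 329.1 -185.2  241.8]
13 x [2.2, -31.4, 0.0, -0.0568, 0.0366, -0.0568] ends [365.9 204.9 239.5]
```

Request:
play_rows([
  [0, 0, 0, -0.1, 0, 0, -1],
  [0, 0, 0, -0.1, 0, 0, -1],
])

```text
clock: 1.97
eef_pos: [0.1662, -0.4716, 0.2313]
tool_rot: [0.681, 0.19, -0.681, 0.19]
ft_force: [-0.2, -0.5, 0.3]
grip_width: 0.085
```

```bash
python3 - <<'E'
from h import *
T=pose();st()
ys=1
M=tool([320,-180,260],-30,60,ys,0);A0=tool([350,196,250],29.2,30,ys);rows(T,M);rows(M,A0)
E
```

```text
t 1.97 J [-1.232  0.241  0.005  1.335  0.     1.366] p [ 166.2 -471.6  231.3] F [-0.2 -0.5  0.3] w 85.0
22 x [-4.6, 8.0, -15.8, -0.0918, -0.0145, 0.0246] ends [ 320. -180.  260.]
12 x [4.0, 33.5, -0.6, -0.0615, -0.0396, 0.0615] ends [365.9 204.9 239.5]
```

Request:
play_rows([
  [-5, 8, -16, -0.092, -0.0145, 0.0246, -1],
  [-5, 8, -16, -0.092, -0.0145, 0.0246, -1],
  [-5, 8, -16, -0.092, -0.0145, 0.0246, -1],
  [-5, 8, -16, -0.092, -0.0145, 0.0246, -1],
  [-5, 8, -16, -0.092, -0.0145, 0.0246, -1],
  [-5, 8, -16, -0.092, -0.0145, 0.0246, -1],
  [-5, 8, -16, -0.092, -0.0145, 0.0246, -1],
  [-5, 8, -16, -0.092, -0.0145, 0.0246, -1],
  [-5, 8, -16, -0.092, -0.0145, 0.0246, -1],
  [-5, 8, -16, -0.092, -0.0145, 0.0246, -1],
  [-5, 8, -16, -0.092, -0.0145, 0.0246, -1],
  [-5, 8, -16, -0.092, -0.0145, 0.0246, -1],
  [-5, 8, -16, -0.092, -0.0145, 0.0246, -1],
  [-5, 8, -16, -0.092, -0.0145, 0.0246, -1],
  [-5, 8, -16, -0.092, -0.0145, 0.0246, -1],
  [-5, 8, -16, -0.092, -0.0145, 0.0246, -1],
  [-5, 8, -16, -0.092, -0.0145, 0.0246, -1],
  [-5, 8, -16, -0.092, -0.0145, 0.0246, -1],
  [-5, 8, -16, -0.092, -0.0145, 0.0246, -1],
  [-5, 8, -16, -0.092, -0.0145, 0.0246, -1],
])

```text
clock: 3.63
eef_pos: [0.3355, -0.2062, 0.2737]
tool_rot: [0.195, 0.476, -0.285, 0.809]
ft_force: [-0.6, -0.6, 1.0]
grip_width: 0.0854
```

```bash
python3 - <<'E'
from h import *
T=pose();st()
A0=tool([350,196,250],29.2,30,1);A=tool([375,210,135],29.2,30,1);G=tool([466.5,260.8,76],29.2,30,1);rows(T,A0);rows(A0,A);rows(A,G)
E
```

```text
t 3.63 J [-0.512 -0.379 -0.575  0.884 -0.051  0.19 ] p [ 335.5 -206.2  273.7] F [-0.6 -0.6  1. ] w 85.4
14 x [2.3, 30.7, -4.9, -0.0648, -0.0327, 0.0588] ends [365.9 204.9 239.5]
4 x [20.6, 0.0, -21.3, -0.0, 0.0, 0.0] ends [390.9 218.9 124.5]
4 x [30.0, -0.1, 0.3, -0.0, 0.0, 0.0] ends [482.4 269.7  65.5]
```

Request:
play_rows([
  [2.3, 30.7, -4.9, -0.0648, -0.0327, 0.0588, -1],
  [2.3, 30.7, -4.9, -0.0648, -0.0327, 0.0588, -1],
  [2.3, 30.7, -4.9, -0.0648, -0.0327, 0.0588, -1],
  [2.3, 30.7, -4.9, -0.0648, -0.0327, 0.0588, -1],
  [2.3, 30.7, -4.9, -0.0648, -0.0327, 0.0588, -1],
  [2.3, 30.7, -4.9, -0.0648, -0.0327, 0.0588, -1],
  [2.3, 30.7, -4.9, -0.0648, -0.0327, 0.0588, -1],
  [2.3, 30.7, -4.9, -0.0648, -0.0327, 0.0588, -1],
  [2.3, 30.7, -4.9, -0.0648, -0.0327, 0.0588, -1],
  [2.3, 30.7, -4.9, -0.0648, -0.0327, 0.0588, -1],
  [2.3, 30.7, -4.9, -0.0648, -0.0327, 0.0588, -1],
  [2.3, 30.7, -4.9, -0.0648, -0.0327, 0.0588, -1],
  [2.3, 30.7, -4.9, -0.0648, -0.0327, 0.0588, -1],
  [2.3, 30.7, -4.9, -0.0648, -0.0327, 0.0588, -1],
])

```text
clock: 4.8
eef_pos: [0.3743, 0.2084, 0.2602]
tool_rot: [-0.067, 0.259, 0.242, 0.933]
ft_force: [1.1, 0.3, 0.6]
grip_width: 0.0854
```

```bash
python3 - <<'E'
from h import *
T=pose();st();print(np.round(T[:3,:3],2))
for e in (30,40):
  A=tool([375,210,145],29.2,e,1);G=tool([466.5,260.8,76],29.2,e,1);rows(T,A);rows(A,G)
E
```

```text
t 4.8 J [ 0.507 -0.556 -1.086  0.011  0.002  0.   ] p [374.3 208.4 260.2] F [1.1 0.3 0.6] w 85.4
[[ 0.75 -0.49  0.45]
 [ 0.42  0.87  0.25]
 [-0.52  0.    0.86]]
4 x [20.2, 0.2, -24.5, -0.0005, -0.0044, 0.0002] ends [390.9 218.9 134.5]
4 x [31.3, -0.1, -1.9, -0.0, 0.0, 0.0] ends [482.4 269.7  65.5]
4 x [21.8, 0.2, -24.1, -0.0005, 0.0393, 0.0001] ends [389.  217.8 131.5]
4 x [31.1, -0.1, 3.6, 0.0, -0.0, 0.0] ends [480.5 268.6  62.5]
```

```bash
cat >> h.py <<'E'
D_=[((.241,.005,1.335),(.5000,.2313)),((-.379,-.575,.884),(.3938,.2737)),((-.556,-1.086,.011),(.4284,.2602))]
def fk(q,p):
    L1,L2,L3,hs=p;a=q[0];b=a-q[1];c=b+q[2]
    return np.array([L1*np.sin(a)+L2*np.cos(b)+L3*np.cos(c),hs+L1*np.cos(a)-L2*np.sin(b)-L3*np.sin(c)])
E
python3 - <<'E'
from h import *
from scipy.optimize import least_squares,fsolve
s=least_squares(lambda p:np.concatenate([fk(q,p)-r for q,r in D_]),[.3,.35,.2,.2]);print(s.x,s.fun*1000)
p=s.x
for name,r,z in(("A",.447,.135),("G",.554,.066)):
  for e in(30,35,40,45,50):
    c=np.radians(e)
    f=lambda x:fk((x[0],x[1],c-x[0]+x[1]),p)-np.array([r,z]) 
    x=least_squares(f,[0,-.8]);print(name,e,np.round([x.x[0],x.x[1],c-x.x[0]+x.x[1]],2),x.cost<1e-8)
E
```

```text
[0.49237814 0.39338121 0.40583156 0.25053891] [-0.08779121 -0.42290946  1.15344296 -0.26082954 -0.98518779  0.68373894]
A 30 [ 0.22 -1.38 -1.08] True
A 35 [-0.01 -1.27 -0.65] True
A 40 [-0.11 -1.18 -0.37] True
A 45 [-0.15 -1.08 -0.14] True
A 50 [-0.16 -0.99  0.04] True
G 30 [ 0.61 -1.16 -1.25] True
G 35 [ 0.46 -1.1  -0.95] True
G 40 [ 0.35 -1.03 -0.68] True
G 45 [ 0.28 -0.95 -0.45] True
G 50 [ 0.24 -0.87 -0.23] True
```

```bash
python3 - <<'E'
from h import *
T=pose()
u=tool([0,0,0],58,30)[:3,0]
G=tool([466.5,260.8,76],58,30,1);g=np.array([466.5,260.8,76])
A=tool(g-110*u,58,30);H=tool(g-130*u+[0,0,70],58,30);rows(T,H);rows(H,A);rows(A,G)
E
```

```text
6 x [7.0, -8.2, -7.4, -0.0428, -0.0028, 0.0723] ends [416.5 180.7 200.5]
3 x [18.3, 0.0, -20.2, 0.0, 0.0, -0.0] ends [425.7 195.4 120.5]
4 x [27.5, -0.0, 0.0, 0.0, 0.0, -0.0] ends [476.1 276.2  65.5]
```

Request:
play_rows([
  [7, -8.2, -7.4, -0.0428, -0.0028, 0.0723, -1],
  [7, -8.2, -7.4, -0.0428, -0.0028, 0.0723, -1],
  [7, -8.2, -7.4, -0.0428, -0.0028, 0.0723, -1],
  [7, -8.2, -7.4, -0.0428, -0.0028, 0.0723, -1],
  [7, -8.2, -7.4, -0.0428, -0.0028, 0.0723, -1],
  [7, -8.2, -7.4, -0.0428, -0.0028, 0.0723, -1],
  [0, 0, 0, 0, 0, 0, -1],
])

```text
clock: 5.38
eef_pos: [0.4191, 0.1776, 0.2025]
tool_rot: [-0.121, 0.238, 0.457, 0.849]
ft_force: [0.8, -0.4, 0.3]
grip_width: 0.0854
```

```bash
python3 - <<'E'
from h import *
T=pose();st();print(np.round(T[:3,:3],2))
u=tool([0,0,0],58,30)[:3,0]
G=tool([466.5,260.8,76],58,30,1);g=np.array([466.5,260.8,76])
A=tool(g-110*u,58,30);rows(T,A);rows(A,G)
E
```

```text
t 5.38 J [-0.145 -0.083 -0.942  0.098  0.892 -0.821] p [419.1 177.6 202.5] F [ 0.8 -0.4  0.3] w 85.4
[[ 0.47 -0.83  0.29]
 [ 0.72  0.55  0.42]
 [-0.51  0.01  0.86]]
3 x [19.2, 1.2, -20.4, -0.0084, -0.0051, 0.0062] ends [425.7 195.4 120.5]
4 x [27.5, -0.0, 0.0, 0.0, 0.0, -0.0] ends [476.1 276.2  65.5]
```

Request:
play_rows([
  [19.2, 1.2, -20.4, -0.0084, -0.0051, 0.0062, -1],
  [19.2, 1.2, -20.4, -0.0084, -0.0051, 0.0062, -1],
  [19.2, 1.2, -20.4, -0.0084, -0.0051, 0.0062, -1],
  [0, 0, 0, 0, 0, 0, -1],
])

```text
clock: 5.72
eef_pos: [0.4197, 0.1983, 0.1164]
tool_rot: [-0.124, 0.23, 0.47, 0.843]
ft_force: [-1.9, -0.1, -0.2]
grip_width: 0.0855
```

```bash
python3 - <<'E'
from h import *
T=pose();st()
G=tool([466.5,260.8,76],58,30,1);rows(T,G,n=6)
a=camera("scene");save(a,"s1.png",(250,150,450,300),3.9)
E
```

```text
t 5.72 J [-0.088  0.211 -1.074 -0.369  0.883 -0.78 ] p [419.7 198.3 116.4] F [-1.9 -0.1 -0.2] w 85.5
6 x [18.1, -1.2, 0.7, -0.0009, -0.0007, -0.0009] ends [476.1 276.2  65.5]
```

View pics/s1.png

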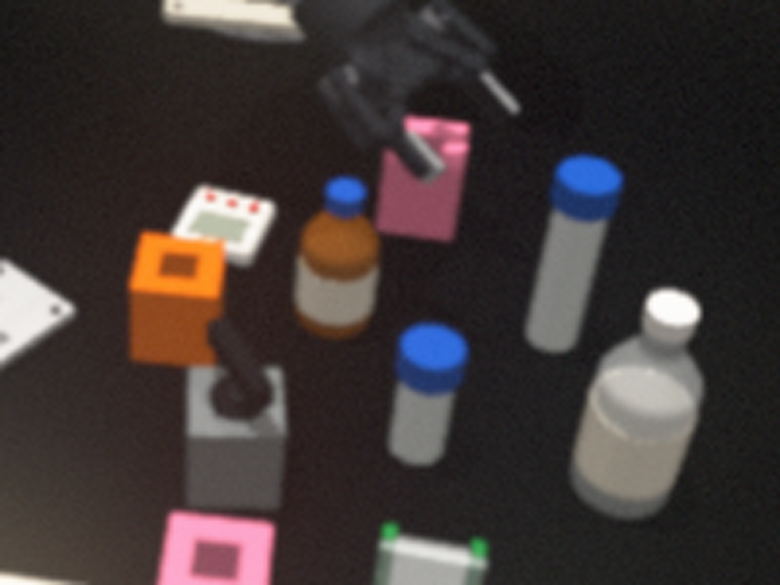

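The picture shows the open jaws at crop (430,130) facing the tall tube, whose cap is at crop (588,185). The bottles are clear of the path. Next I go in and grip.

Request:
play_rows([
  [18, -1.2, 0.7, -0.001, -0.001, -0.001, -1],
  [18, -1.2, 0.7, -0.001, -0.001, -0.001, -1],
  [18, -1.2, 0.7, -0.001, -0.001, -0.001, -1],
  [18, -1.2, 0.7, -0.001, -0.001, -0.001, -1],
  [18, -1.2, 0.7, -0.001, -0.001, -0.001, -1],
  [18, -1.2, 0.7, -0.001, -0.001, -0.001, -1],
  [0, 0, 0, 0, 0, 0, -1],
])

```text
clock: 6.35
eef_pos: [0.4825, 0.2771, 0.0772]
tool_rot: [-0.13, 0.216, 0.468, 0.847]
ft_force: [-0.7, 0.2, 0.7]
grip_width: 0.0852
```

```bash
python3 - <<'E'
from h import *
T=pose();st()
G=tool([466.5,260.8,76],58,30,1);rows(T,G,n=2)
E
```

```text
t 6.35 J [ 0.156  0.473 -1.01  -0.783  0.714 -0.527] p [482.5 277.1  77.2] F [-0.7  0.2  0.7] w 85.2
2 x [1.0, 2.6, -6.1, 0.0089, 0.0072, 0.0037] ends [476.1 276.2  65.5]
```

Request:
play_rows([
  [1, 2.6, -6, 0.009, 0.007, 0.004, -1],
  [1, 2.6, -6, 0.009, 0.007, 0.004, -1],
  [0, 0, 0, 0, 0, 0, 0],
  [0, 0, 0, 0, 0, 0, 1],
  [0, 0, 0, 0, 0, 0, 1],
  [0, 0, 0, 0, 0, 0, 1],
  [0, 0, 0, 0, 0, 0, 1],
  [0, 0, 0, 0, 0, 0, 1],
  [0, 0, 0, 0, 0, 0, 1],
  [0, 0, 0, 0, 0, 0, 1],
])

```text
clock: 7.18
eef_pos: [0.4736, 0.2743, 0.0627]
tool_rot: [-0.124, 0.229, 0.468, 0.844]
ft_force: [-1.8, -2.5, 6.2]
grip_width: 0.034
```

```bash
python3 - <<'E'
from h import *
T=pose();st();print(np.round(T[:3,:3],3))
E
```

```text
t 7.18 J [ 0.153  0.501 -1.023 -0.795  0.715 -0.523] p [473.6 274.3  62.7] F [-1.8 -2.5  6.2] w 34.0
[[ 0.457 -0.847  0.271]
 [ 0.734  0.531  0.424]
 [-0.503  0.005  0.864]]
```

```bash
cat >> h.py <<'E'
def Rx(d):
    T=np.eye(4);T[:3,:3]=R.from_euler('x',d,degrees=True).as_matrix();return T
def crad(o=(574,-172),yaw=-32):
    T=np.eye(4);T[:3,:3]=R.from_euler('z',yaw,degrees=True).as_matrix();T[:2,3]=np.array(o)/1000;return T
def laytool(C,rel,h=-32,dz=0,dx=0,e=60):
    seat=(C@[dx/1000,0,.055+dz/1000,1])[:3]
    T=tool(seat*1000,h,e)@Rx(-180); z=(T@rel)[:3,2]; t=-C[:3,0]
    w=np.cross(z,t);a=np.arctan2(np.linalg.norm(w),z@t);w=w/np.linalg.norm(w)*a
    T[:3,:3]=R.from_rotvec(w).as_matrix()@T[:3,:3]
    mid=(T@rel@[0,0,.075,1])[:3]; T[:3,3]+=seat-mid;return T
E
python3 - <<'E'
from h import *
T=pose();Tt=np.eye(4);Tt[:3,3]=[.4665,.2608,0]
rel=np.linalg.inv(T)@Tt;np.save("rel.npy",rel);print(np.round(rel,3))
L=T.copy();L[2,3]+=.19
V=tool([480,60,290],0,45)@Rx(-90)
H=laytool(crad(),rel,dz=110)
rows(T,L,mm=27);rows(L,V);rows(V,H);print(np.round(H,3))
E
```

```text
[[ 0.457  0.734 -0.503  0.018]
 [-0.847  0.531  0.005 -0.001]
 [ 0.271  0.424  0.864 -0.062]
 [ 0.     0.     0.     1.   ]]
8 x [-11.9, 0.1, 20.5, 0.0, -0.0, -0.0] ends [473.6 274.3 252.7]
13 x [-7.6, -9.2, -13.0, -0.0665, 0.0575, -0.0317] ends [494.8  60.  275.2]
12 x [14.2, 9.4, -17.3, -0.0916, 0.0057, 0.0367] ends [ 583.9 -179.5  149.8]
[[ 0.425 -0.534 -0.731  0.584]
 [-0.269 -0.845  0.462 -0.179]
 [-0.864 -0.    -0.503  0.15 ]
 [ 0.     0.     0.     1.   ]]
```

Request:
play_rows([
  [-6, 0, 10, 0, 0, 0, 1],
  [-12, 0, 20.5, 0, 0, 0, 1],
  [-12, 0, 20.5, 0, 0, 0, 1],
  [-12, 0, 20.5, 0, 0, 0, 1],
  [-12, 0, 20.5, 0, 0, 0, 1],
  [-12, 0, 20.5, 0, 0, 0, 1],
  [-12, 0, 20.5, 0, 0, 0, 1],
  [-12, 0, 20.5, 0, 0, 0, 1],
  [-6, 0, 10, 0, 0, 0, 1],
  [0, 0, 0, 0, 0, 0, 1],
])

```text
clock: 8.02
eef_pos: [0.4753, 0.2733, 0.2549]
tool_rot: [-0.125, 0.227, 0.467, 0.845]
ft_force: [0.3, 0.9, -1.9]
grip_width: 0.034
```

```bash
python3 - <<'E'
from h import *
st();T=pose()
V=tool([480,60,290],0,45)@Rx(-90);rows(T,V)
c=camera("scene");save(c,"s2.png",(250,120,450,270),3.9)
E
```

```text
t 8.02 J [ 0.15  -0.061 -0.803 -0.016  0.716 -0.526] p [475.3 273.3 254.9] F [ 0.3  0.9 -1.9] w 34.0
13 x [-7.5, -9.0, -13.1, -0.0664, 0.0576, -0.0313] ends [494.8  60.  275.2]
```

View pics/s2.png

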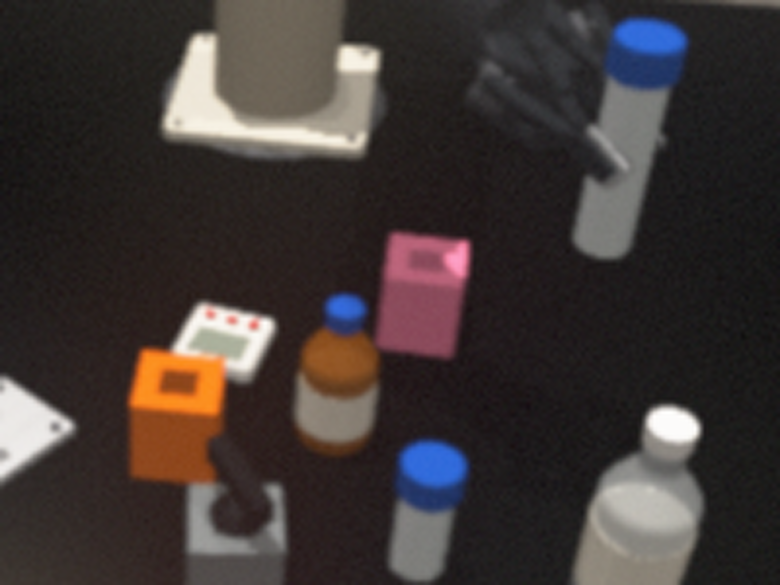

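The tube is held upright in the jaws, lifted clear (crop 620,140). Next I swing it over and roll it.

Request:
play_rows([
  [-7.5, -9, -13.1, -0.0664, 0.0576, -0.0313, 1],
  [-7.5, -9, -13.1, -0.0664, 0.0576, -0.0313, 1],
  [-7.5, -9, -13.1, -0.0664, 0.0576, -0.0313, 1],
  [-7.5, -9, -13.1, -0.0664, 0.0576, -0.0313, 1],
  [-7.5, -9, -13.1, -0.0664, 0.0576, -0.0313, 1],
  [-7.5, -9, -13.1, -0.0664, 0.0576, -0.0313, 1],
  [-7.5, -9, -13.1, -0.0664, 0.0576, -0.0313, 1],
  [-7.5, -9, -13.1, -0.0664, 0.0576, -0.0313, 1],
  [-7.5, -9, -13.1, -0.0664, 0.0576, -0.0313, 1],
  [-7.5, -9, -13.1, -0.0664, 0.0576, -0.0313, 1],
  [-7.5, -9, -13.1, -0.0664, 0.0576, -0.0313, 1],
  [-7.5, -9, -13.1, -0.0664, 0.0576, -0.0313, 1],
  [-7.5, -9, -13.1, -0.0664, 0.0576, -0.0313, 1],
])

```text
clock: 9.15
eef_pos: [0.4929, 0.0584, 0.2683]
tool_rot: [0.654, -0.275, -0.274, -0.649]
ft_force: [0.3, -0.1, -2.1]
grip_width: 0.034
```

```bash
python3 - <<'E'
from h import *
st();T=pose()
H=laytool(crad(),np.load("rel.npy"),dz=110);rows(T,H)
E
```

```text
t 9.15 J [ 0.209 -0.294 -0.719  0.383 -0.15  -1.425] p [492.9  58.4 268.3] F [ 0.3 -0.1 -2.1] w 34.0
12 x [13.8, 8.9, -17.4, -0.0911, 0.0059, 0.0357] ends [ 583.9 -179.5  149.8]
```

Request:
play_rows([
  [13.8, 8.9, -17.4, -0.0911, 0.006, 0.0357, 1],
  [13.8, 8.9, -17.4, -0.0911, 0.006, 0.0357, 1],
  [13.8, 8.9, -17.4, -0.0911, 0.006, 0.0357, 1],
  [13.8, 8.9, -17.4, -0.0911, 0.006, 0.0357, 1],
  [13.8, 8.9, -17.4, -0.0911, 0.006, 0.0357, 1],
  [13.8, 8.9, -17.4, -0.0911, 0.006, 0.0357, 1],
  [13.8, 8.9, -17.4, -0.0911, 0.006, 0.0357, 1],
  [13.8, 8.9, -17.4, -0.0911, 0.006, 0.0357, 1],
  [13.8, 8.9, -17.4, -0.0911, 0.006, 0.0357, 1],
  [13.8, 8.9, -17.4, -0.0911, 0.006, 0.0357, 1],
  [13.8, 8.9, -17.4, -0.0911, 0.006, 0.0357, 1],
  [13.8, 8.9, -17.4, -0.0911, 0.006, 0.0357, 1],
  [0, 0, 0, 0, 0, 0, 1],
])

```text
clock: 10.23
eef_pos: [0.5858, -0.1799, 0.1489]
tool_rot: [0.832, -0.241, -0.479, -0.14]
ft_force: [1.0, -0.1, -1.7]
grip_width: 0.0341
```

```bash
python3 - <<'E'
from h import *
st();T=pose();rel=np.load("rel.npy")
a=camera("scene");b=camera("top")
C1=a["frame"][170:270,150:350];C2=b["frame"][150:260,270:430]
cv2.imwrite("pics/c3.png",np.vstack([cv2.resize(C1,(600,300),interpolation=2),cv2.resize(C2[:80],(600,300),interpolation=2)])[:,:,::-1])
for c in(a,b):
    for n in("tube_mid","tube_cap","tube","seat","lock_slot","cradle"):
        print(n,[(np.round(x["centre"],4),round(x["confidence"],2)) for x in pinpoint(n,c)[:2]])
print("pred mid/cap/foot",np.round([(T@rel@[0,0,z,1])[:3] for z in(.075,.15,0)],4))
rows(T,laytool(crad(),rel,dz=40));rows(T,laytool(crad(),rel,dz=2))
E
```

```text
t 10.23 J [-0.213  0.199 -0.43   0.443 -0.172 -2.833] p [ 585.8 -179.9  148.9] F [ 1.  -0.1 -1.7] w 34.1
tube_mid [(array([ 0.5751, -0.1749,  0.1614]), 0.92)]
tube_cap [(array([ 0.5101, -0.1321,  0.1585]), 0.64)]
tube [(array([ 0.6452, -0.2096,  0.1607]), 0.75)]
seat [(array([ 0.5694, -0.1739,  0.0567]), 0.89)]
lock_slot [(array([ 0.6306, -0.1549,  0.0826]), 0.54)]
cradle [(array([ 0.5734, -0.1773, -0.0006]), 0.69)]
tube_mid []
tube_cap []
tube []
seat []
lock_slot [(array([ 0.6319, -0.1516,  0.0815]), 0.66), (array([0.3972, 0.0117, 0.0019]), 0.65)]
cradle [(array([ 0.6647, -0.4032,  0.0015]), 0.72)]
pred mid/cap/foot [[ 0.576  -0.1724  0.1642]
 [ 0.5124 -0.1326  0.1643]
 [ 0.6395 -0.2123  0.164 ]]
3 x [19.6, 0.3, 12.1, -0.0009, 0.0005, 0.0005] ends [ 583.9 -179.5   79.8]
4 x [22.9, 0.2, 13.9, -0.0007, 0.0004, 0.0004] ends [ 583.9 -179.5   41.8]
```

View pics/c3.png

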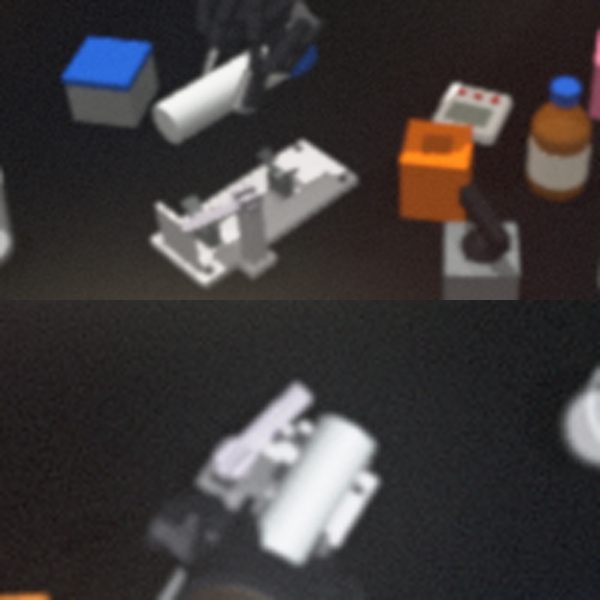

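```bash
python3 - <<'E'
from h import *
T=pose();rel=np.load("rel.npy")
H=laytool(crad(),rel,dz=14);rows(T,H,mm=20);rows(H,laytool(crad(),rel,dz=2),mm=3)
E
```

```text
5 x [17.1, 0.5, 10.1, -0.0009, -0.0006, 0.0011] ends [ 583.9 -179.5   53.8]
5 x [2.1, 0.0, 1.2, 0.0, 0.0, -0.0] ends [ 583.9 -179.5   41.8]
```

Request:
play_rows([
  [17, 0.5, 10.1, -0.001, -0.001, 0.001, 1],
  [17, 0.5, 10.1, -0.001, -0.001, 0.001, 1],
  [17, 0.5, 10.1, -0.001, -0.001, 0.001, 1],
  [17, 0.5, 10.1, -0.001, -0.001, 0.001, 1],
  [17, 0.5, 10.1, -0.001, -0.001, 0.001, 1],
  [0, 0, 0, 0, 0, 0, 1],
  [1, 0, 0.6, 0, 0, 0, 1],
  [1, 0, 0.6, 0, 0, 0, 1],
  [1, 0, 0.6, 0, 0, 0, 1],
  [1, 0, 0.6, 0, 0, 0, 1],
  [0, 0, 0, 0, 0, 0, 1],
])

```text
clock: 11.85
eef_pos: [0.5842, -0.1794, 0.0505]
tool_rot: [0.833, -0.241, -0.479, -0.139]
ft_force: [-0.8, 0.0, -2.0]
grip_width: 0.0341
```

```bash
python3 - <<'E'
from h import *
st();T=pose();rel=np.load("rel.npy")
print("pred mid/cap/foot",np.round([(T@rel@[0,0,z,1])[:3] for z in(.075,.15,0)],4))
rows(T,laytool(crad(),rel,dz=2),mm=3)
E
```

```text
t 11.85 J [-0.213  0.348 -0.555  0.168 -0.173 -2.835] p [ 584.2 -179.4   50.5] F [-0.8  0.  -2. ] w 34.1
pred mid/cap/foot [[ 0.5743 -0.172   0.0658]
 [ 0.5107 -0.1323  0.0658]
 [ 0.6379 -0.2117  0.0657]]
3 x [2.5, 0.1, 1.5, 0.0001, 0.0002, 0.0003] ends [ 583.9 -179.5   41.8]
```

Request:
play_rows([
  [1.7, 0, 1, 0, 0, 0, 1],
  [1.7, 0, 1, 0, 0, 0, 1],
  [1.7, 0, 1, 0, 0, 0, 1],
  [0, 0, 0, 0, 0, 0, 1],
])

```text
clock: 12.18
eef_pos: [0.583, -0.1792, 0.0429]
tool_rot: [0.832, -0.241, -0.48, -0.139]
ft_force: [-0.2, -1.1, -1.6]
grip_width: 0.0344
```

Request:
play_rows([
  [0.85, 0, 0.5, 0, 0, 0, 1],
  [0, 0, 0, 0, 0, 0, 1],
])

```text
clock: 12.35
eef_pos: [0.5834, -0.1793, 0.0425]
tool_rot: [0.832, -0.241, -0.48, -0.139]
ft_force: [0.0, -0.2, -1.8]
grip_width: 0.0338
```

Request:
play_rows([
  [0.85, 0, 0.5, 0, 0, 0, 1],
  [0, 0, 0, 0, 0, 0, 1],
])

```text
clock: 12.52
eef_pos: [0.5837, -0.1794, 0.0422]
tool_rot: [0.832, -0.241, -0.479, -0.139]
ft_force: [-2.8, 1.8, 3.4]
grip_width: 0.0343
```

Request:
play_rows([
  [0.85, 0, 0.5, 0, 0, 0, 1],
  [0, 0, 0, 0, 0, 0, 1],
])

```text
clock: 12.68
eef_pos: [0.5838, -0.1795, 0.042]
tool_rot: [0.833, -0.241, -0.479, -0.139]
ft_force: [-6.5, 2.6, 9.9]
grip_width: 0.0346
```

Request:
play_rows([
  [0, 0, 0, 0, 0, 0, 0.2],
  [0, 0, 0, 0, 0, 0, 0],
  [0, 0, 0, 0, 0, 0, -0.3],
  [0, 0, 0, 0, 0, 0, -0.6],
  [0, 0, 0, 0, 0, 0, -1],
  [0, 0, 0, 0, 0, 0, -1],
  [0, 0, 0, 0, 0, 0, -1],
  [0, 0, 0, 0, 0, 0, -1],
  [0, 0, 0, 0, 0, 0, -1],
])

```text
clock: 13.43
eef_pos: [0.5834, -0.1793, 0.0404]
tool_rot: [0.832, -0.241, -0.48, -0.139]
ft_force: [-0.4, 0.5, 0.5]
grip_width: 0.0855
```

```bash
python3 - <<'E'
from h import *
st();T=pose()
print(np.round(T[:3,0],3))
a=camera("scene")
for n in("tube_mid","tube_cap","tube","seat"):
    print(n,[(np.round(x["centre"],4),round(x["confidence"],2)) for x in pinpoint(n,a)[:1]])
U=T.copy();U[:3,3]+=-.09*T[:3,0]+[0,0,.08];rows(T,U)
# next: above key, tool down
K_=tool([640.5,50.5,200],0,90)
for yaw in(34.5,34.5-180):
    # jaw dir perpendicular to bar
    y=np.radians(yaw+90);M=np.eye(4);M[:3,0]=[0,0,-1];M[:3,1]=[np.cos(y),np.sin(y),0];M[:3,2]=np.cross(M[:3,0],M[:3,1]);M[:3,3]=[.6405,.0505,.20];print(yaw);rows(U,M)
E
```

```text
t 13.43 J [-0.213  0.366 -0.564  0.143 -0.173 -2.835] p [ 583.4 -179.3   40.4] F [-0.4  0.5  0.5] w 85.5
[ 0.423 -0.267 -0.866]
tube_mid [(array([ 0.574 , -0.1713,  0.0595]), 0.68)]
tube_cap [(array([ 0.5086, -0.1323,  0.05  ]), 0.82)]
tube [(array([ 0.6409, -0.2118,  0.0555]), 0.73)]
seat [(array([ 0.5701, -0.1752,  0.0533]), 0.74)]
5 x [-31.8, -0.0, -8.0, 0.0, 0.0, -0.0] ends [ 545.3 -155.2  198.4]
34.5
21 x [-2.6, -6.1, 11.0, 0.0916, -0.0162, 0.0246] ends [640.5  50.5 200. ]
-145.5
13 x [1.1, -16.9, -7.4, -0.0875, -0.0356, -0.0235] ends [640.5  50.5 200. ]
```

Request:
play_rows([
  [-15, 0, 0, 0, 0, 0, -1],
  [-30, 0, 0, 0, 0, 0, -1],
  [-38, 0, -8, 0, 0, 0, -1],
  [-38, 0, -16, 0, 0, 0, -1],
  [-38, 0, -16, 0, 0, 0, -1],
])

```text
clock: 14.1
eef_pos: [0.5437, -0.1547, 0.1989]
tool_rot: [0.832, -0.241, -0.481, -0.139]
ft_force: [1.0, -0.7, 0.2]
grip_width: 0.0855
```

```bash
cat >> h.py <<'E'
def down(p,yaw):
    "TCP at p mm, tool down, bar yaw deg: jaw axis y at yaw+90"
    y=np.radians(yaw+90);M=np.eye(4);M[:3,0]=[0,0,-1];M[:3,1]=[np.cos(y),np.sin(y),0];M[:3,2]=np.cross(M[:3,0],M[:3,1]);M[:3,3]=np.array(p)/1000;return M
E
python3 - <<'E'
from h import *
st();T=pose();rows(T,down([640.5,50.5,200],34.5))
E
```

```text
t 14.1 J [-0.176  0.056 -0.447  0.578 -0.19  -2.802] p [ 543.7 -154.7  198.9] F [ 1.  -0.7  0.2] w 85.5
21 x [-2.5, -6.2, 11.0, 0.0917, -0.0162, 0.0245] ends [640.5  50.5 200. ]
```

Request:
play_rows([
  [-2.5, -6.2, 11, 0.0917, -0.0162, 0.0245, -1],
  [-2.5, -6.2, 11, 0.0917, -0.0162, 0.0245, -1],
  [-2.5, -6.2, 11, 0.0917, -0.0162, 0.0245, -1],
  [-2.5, -6.2, 11, 0.0917, -0.0162, 0.0245, -1],
  [-2.5, -6.2, 11, 0.0917, -0.0162, 0.0245, -1],
  [-2.5, -6.2, 11, 0.0917, -0.0162, 0.0245, -1],
  [-2.5, -6.2, 11, 0.0917, -0.0162, 0.0245, -1],
  [-2.5, -6.2, 11, 0.0917, -0.0162, 0.0245, -1],
  [-2.5, -6.2, 11, 0.0917, -0.0162, 0.0245, -1],
  [-2.5, -6.2, 11, 0.0917, -0.0162, 0.0245, -1],
  [-2.5, -6.2, 11, 0.0917, -0.0162, 0.0245, -1],
  [-2.5, -6.2, 11, 0.0917, -0.0162, 0.0245, -1],
  [-2.5, -6.2, 11, 0.0917, -0.0162, 0.0245, -1],
  [-2.5, -6.2, 11, 0.0917, -0.0162, 0.0245, -1],
  [-2.5, -6.2, 11, 0.0917, -0.0162, 0.0245, -1],
  [-2.5, -6.2, 11, 0.0917, -0.0162, 0.0245, -1],
  [-2.5, -6.2, 11, 0.0917, -0.0162, 0.0245, -1],
  [-2.5, -6.2, 11, 0.0917, -0.0162, 0.0245, -1],
  [-2.5, -6.2, 11, 0.0917, -0.0162, 0.0245, -1],
  [-2.5, -6.2, 11, 0.0917, -0.0162, 0.0245, -1],
])

```text
clock: 15.77
eef_pos: [0.631, 0.0483, 0.1959]
tool_rot: [-0.248, 0.668, 0.229, 0.663]
ft_force: [-0.0, 0.1, 0.2]
grip_width: 0.0852
```

```bash
python3 - <<'E'
from h import *
st();T=pose();G=down([640.5,50.5,86],34.5);H=down([640.5,50.5,140],34.5);rows(T,H);rows(H,G)
a=camera("scene");b=camera("top")
for c in(a,b):
    for n in("tube_mid","tube_cap","tube","seat","lock_slot"):
        print(n,[(np.round(x["centre"],4),round(x["confidence"],2)) for x in pinpoint(n,c)[:1]])
C=np.linalg.inv(crad())
for c in (a,b):
    P=cloud(c).reshape(-1,3);P=P[np.isfinite(P[:,0])];q=P@C[:3,:3].T+C[:3,3]
    s=q[(abs(q[:,0])<.03)&(abs(q[:,1])<.025)&(q[:,2]>.06)];print("tube top z",np.percentile(s[:,2],[50,95]),len(s))
    t=q[(abs(q[:,0])<.07)&(abs(q[:,1])<.025)&(q[:,2]>.065)]
    if len(t)>20: print("ridge", np.polyfit(t[:,0],t[:,1],1), "xrange",np.percentile(q[(abs(q[:,1])<.02)&(q[:,2]>.05)&(abs(q[:,0])<.11)][:,0],[1,99]))
    r=P[(P[:,2]>.0755)&(P[:,2]<.096)&(np.hypot(P[:,0]-.65,P[:,1]+.165)<.06)]
    rr=r@C[:3,:3].T+C[:3,3]; r=r[rr[:,1]>.022] 
    k=r[r[:,2]>.086];print("head",len(k),np.round(k.mean(0)*1000,1) if len(k) else "")
    k=r[r[:,2]<.0855][:,:2]*1000; 
    if len(k)>10:
        m=cv2.minAreaRect(k.astype(np.float32));print("tab",len(k),m)
save(b,"t4.png",(290,150,370,250),6)
E
```

```text
t 15.77 J [ 0.09   0.524  0.331  1.377 -0.028 -0.599] p [631.   48.3 195.9] F [-0.   0.1  0.2] w 85.2
2 x [27.9, -1.6, 4.7, 0.0434, -0.007, 0.012] ends [640.5  50.5 140. ]
2 x [27.0, 0.0, 0.0, 0.0, 0.0, 0.0] ends [640.5  50.5  86. ]
tube_mid [(array([ 0.5725, -0.1754,  0.0543]), 0.88)]
tube_cap [(array([ 0.5072, -0.1306,  0.0562]), 0.77)]
tube [(array([ 0.6418, -0.2114,  0.0549]), 0.95)]
seat [(array([ 0.5702, -0.1706,  0.0568]), 0.59)]
lock_slot [(array([ 0.6308, -0.152 ,  0.083 ]), 0.72)]
tube_mid [(array([ 0.5764, -0.1752,  0.0525]), 0.89)]
tube_cap [(array([ 0.509 , -0.1305,  0.0549]), 0.6)]
tube [(array([ 0.634 , -0.2163,  0.0529]), 0.82)]
seat [(array([ 0.5756, -0.1735,  0.052 ]), 0.56)]
lock_slot [(array([ 0.6343, -0.1503,  0.0853]), 0.63)]
tube top z [0.07107837 0.07499136] 190
ridge [-0.01378676  0.00518333] xrange [-0.07219584  0.08782905]
head 46 [ 635.1 -152.1   90.2]
tab 125 ((652.1103515625, -170.82481384277344), (20.35100746154785, 72.18805694580078), 39.06304168701172)
tube top z [0.07045376 0.07485604] 348
ridge [ 0.00831676 -0.00174173] xrange [-0.07382797  0.08576932]
head 48 [ 634.3 -155.7   90.5]
tab 155 ((650.5332641601562, -170.55316162109375), (22.764867782592773, 72.10183715820312), 49.146766662597656)
```

View pics/t4.png

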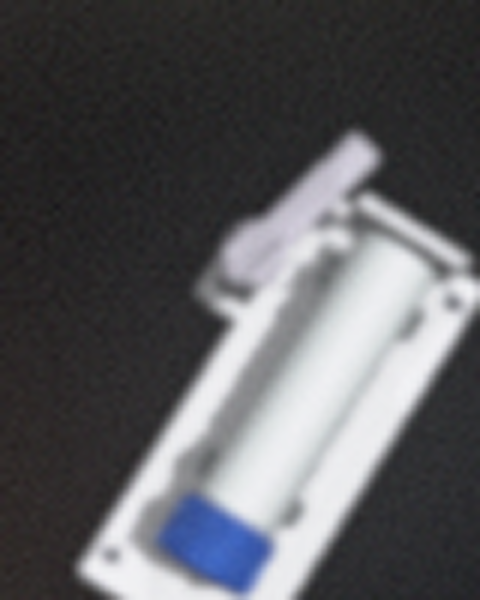

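Request:
play_rows([
  [28, -1.6, 4.7, 0.0434, -0.007, 0.012, -1],
  [28, -1.6, 4.7, 0.0434, -0.007, 0.012, -1],
  [0, 0, 0, 0, 0, 0, -1],
])

```text
clock: 16.62
eef_pos: [0.6369, 0.0493, 0.1342]
tool_rot: [-0.21, 0.678, 0.211, 0.672]
ft_force: [-1.9, 0.7, -1.7]
grip_width: 0.0854
```

```bash
python3 - <<'E'
from h import *
st();T=pose();G=down([640.5,50.5,86],34.5);rows(T,G)
E
```

```text
t 16.62 J [ 7.80e-02  5.75e-01  2.56e-01  1.26e+00 -1.00e-03 -5.27e-01] p [636.9  49.3 134.2] F [-1.9  0.7 -1.7] w 85.4
2 x [24.1, -0.6, 2.0, 0.0015, -0.0043, -0.0016] ends [640.5  50.5  86. ]
```

Request:
play_rows([
  [12, -0.6, 2, 0.0015, -0.0043, -0.0016, -1],
  [12, -0.6, 2, 0.0015, -0.0043, -0.0016, -1],
  [12, 0, 0, 0, 0, 0, -1],
  [12, 0, 0, 0, 0, 0, -1],
  [0, 0, 0, 0, 0, 0, 0],
  [0, 0, 0, 0, 0, 0, 0.4],
  [0, 0, 0, 0, 0, 0, 1],
  [0, 0, 0, 0, 0, 0, 1],
  [0, 0, 0, 0, 0, 0, 1],
  [0, 0, 0, 0, 0, 0, 1],
  [0, 0, 0, 0, 0, 0, 1],
])

```text
clock: 17.53
eef_pos: [0.645, 0.0512, 0.0933]
tool_rot: [-0.211, 0.671, 0.209, 0.679]
ft_force: [-0.6, 0.6, 3.6]
grip_width: 0.0143
```

```bash
python3 - <<'E'
from h import *
st();T=pose();print(np.round(T[:3,:3],3))
U=T.copy();U[2,3]+=.1;rows(T,U)
E
```

```text
t 17.53 J [ 0.079  0.604  0.194  1.149  0.    -0.524] p [645.   51.2  93.3] F [-0.6  0.6  3.6] w 14.3
[[ 0.012 -0.567  0.823]
 [ 0.001  0.824  0.567]
 [-1.    -0.006  0.01 ]]
3 x [-33.3, -0.2, 0.3, 0.0, -0.0, 0.0] ends [645.   51.2 193.3]
```

Request:
play_rows([
  [0, 0, 0, 0, 0, 0, 0.2],
  [0, 0, 0, 0, 0, 0, 0],
  [0, 0, 0, 0, 0, 0, 0],
  [0, 0, 0, 0, 0, 0, 0],
])

```text
clock: 17.87
eef_pos: [0.644, 0.0509, 0.0917]
tool_rot: [-0.211, 0.672, 0.209, 0.678]
ft_force: [-0.4, -1.2, 0.6]
grip_width: 0.0424
```

```bash
python3 - <<'E'
from h import *
st();T=pose();print(np.round(T[:3,:3],3))
b=camera("top");P=cloud(b).reshape(-1,3);a=camera("scene")
for n in("key",):
  for c in(a,b): print(n,[(np.round(x["centre"],4),round(x["confidence"],2)) for x in pinpoint(n,c)[:1]])
rows(T,down([643,51,85],34.5))
save(a,"s5.png",(230,180,390,300),4.5)
E
```

```text
t 17.87 J [ 0.079  0.605  0.193  1.149 -0.    -0.524] p [644.   50.9  91.7] F [-0.4 -1.2  0.6] w 42.4
[[ 0.009 -0.567  0.824]
 [ 0.001  0.824  0.567]
 [-1.    -0.004  0.008]]
key [(array([0.6403, 0.0523, 0.0145]), 0.52)]
key [(array([0.6432, 0.0485, 0.0052]), 0.63)]
1 x [6.7, 0.7, -0.8, 0.0008, 0.0075, 0.0045] ends [643.  51.  85.]
```

View pics/s5.png

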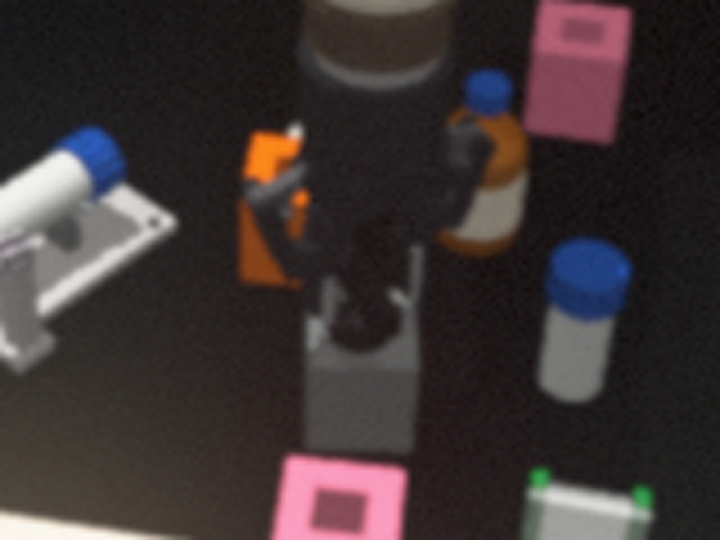

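Request:
play_rows([
  [3.5, 0.3, -1, 0.0004, 0.004, 0.002, 0],
  [3.5, 0.3, -0.5, 0.0004, 0.0035, 0.002, 0],
  [0, 0, 0, 0, 0, 0, 0],
  [0, 0, 0, 0, 0, 0, 0.4],
  [0, 0, 0, 0, 0, 0, 1],
  [0, 0, 0, 0, 0, 0, 1],
  [0, 0, 0, 0, 0, 0, 1],
  [0, 0, 0, 0, 0, 0, 1],
])

```text
clock: 18.73
eef_pos: [0.6427, 0.0507, 0.0851]
tool_rot: [-0.21, 0.675, 0.21, 0.676]
ft_force: [-0.8, -0.1, -0.3]
grip_width: 0.0147
```

```bash
python3 - <<'E'
from h import *
st();T=pose();print(np.round(T[:3,:3],3));np.save("Tgrip.npy",T)
U=T.copy();U[2,3]+=.12;rows(T,U)
E
```

```text
t 18.73 J [ 0.079  0.614  0.19   1.145 -0.    -0.523] p [642.7  50.7  85.1] F [-0.8 -0.1 -0.3] w 14.7
[[ 0.001 -0.566  0.824]
 [-0.     0.824  0.566]
 [-1.    -0.001  0.001]]
4 x [-30.0, -0.0, 0.0, -0.0, -0.0, 0.0] ends [642.7  50.7 205.1]
```

Request:
play_rows([
  [-15, 0, 0, 0, 0, 0, 1],
  [-30, 0, 0, 0, 0, 0, 1],
  [-30, 0, 0, 0, 0, 0, 1],
  [-30, 0, 0, 0, 0, 0, 1],
  [-15, 0, 0, 0, 0, 0, 1],
  [0, 0, 0, 0, 0, 0, 1],
  [0, 0, 0, 0, 0, 0, 1],
])

```text
clock: 19.32
eef_pos: [0.643, 0.0508, 0.2057]
tool_rot: [-0.21, 0.674, 0.209, 0.676]
ft_force: [0.3, 0.3, -1.8]
grip_width: 0.0153
```

```bash
python3 - <<'E'
from h import *
st();T=pose()
rows(T,down([633.6,-152,188],-48))
E
```

```text
t 19.32 J [ 0.079  0.545  0.392  1.414 -0.    -0.523] p [643.   50.8 205.7] F [ 0.3  0.3 -1.8] w 15.3
15 x [1.2, -14.8, 0.3, 0.096, 0.0002, -0.0] ends [ 633.6 -152.   188. ]
```

Request:
play_rows([
  [1.2, -14.8, 0.3, 0.096, 0, 0, 1],
  [1.2, -14.8, 0.3, 0.096, 0, 0, 1],
  [1.2, -14.8, 0.3, 0.096, 0, 0, 1],
  [1.2, -14.8, 0.3, 0.096, 0, 0, 1],
  [1.2, -14.8, 0.3, 0.096, 0, 0, 1],
  [1.2, -14.8, 0.3, 0.096, 0, 0, 1],
  [1.2, -14.8, 0.3, 0.096, 0, 0, 1],
  [1.2, -14.8, 0.3, 0.096, 0, 0, 1],
  [1.2, -14.8, 0.3, 0.096, 0, 0, 1],
  [1.2, -14.8, 0.3, 0.096, 0, 0, 1],
  [1.2, -14.8, 0.3, 0.096, 0, 0, 1],
  [1.2, -14.8, 0.3, 0.096, 0, 0, 1],
  [1.2, -14.8, 0.3, 0.096, 0, 0, 1],
  [1.2, -14.8, 0.3, 0.096, 0, 0, 1],
  [1.2, -14.8, 0.3, 0.096, 0, 0, 1],
  [0, 0, 0, 0, 0, 0, 1],
  [0, 0, 0, 0, 0, 0, 1],
])

```text
clock: 20.73
eef_pos: [0.631, -0.1527, 0.1846]
tool_rot: [0.287, 0.647, -0.288, 0.645]
ft_force: [0.5, 0.3, -0.9]
grip_width: 0.0152
```

```bash
python3 - <<'E'
from h import *
st();T=pose();print(np.round(T[:3,:3],3))
rows(T,down([633.6,-152,188],-48))
a=camera("scene");b=camera("top")
for c in(a,b):
  for n in("key","lock_slot"): print(n,[(np.round(x["centre"],4),round(x["confidence"],2)) for x in pinpoint(n,c)[:2]])
P=cloud(a)
# shaft of key in scene: points between z .12 and .165 near the axis
p=P.reshape(-1,3);p=p[np.isfinite(p[:,0])]
near=p[np.hypot(p[:,0]-.634,p[:,1]+.152)<.03]
for z0,z1 in((.113,.125),(.126,.165),(.172,.18),(.086,.094),(.076,.0855)):
    s=near[(near[:,2]>z0)&(near[:,2]<z1)]; print(z0,len(s),np.round(s.mean(0)*1000,1) if len(s) else "")
save(a,"s6.png",(195,190,275,260),9)
E
```

```text
t 20.73 J [-0.238  0.567  0.374  1.381  0.     0.6  ] p [ 631.  -152.7  184.6] F [ 0.5  0.3 -0.9] w 15.2
[[-0.003  0.743  0.669]
 [ 0.001  0.669 -0.743]
 [-1.    -0.002 -0.003]]
1 x [-3.4, 2.3, 1.2, 0.0004, -0.003, 0.0016] ends [ 633.6 -152.   188. ]
key [(array([ 0.6321, -0.1506,  0.1135]), 0.64)]
lock_slot [(array([ 0.6292, -0.1513,  0.0839]), 0.43), (array([3.989e-01, 1.000e-02, 2.000e-04]), 0.43)]
key [(array([ 6.635e-01, -4.037e-01, -1.000e-04]), 0.71)]
lock_slot []
0.113 21 [ 632.4 -151.3  120.2]
0.126 40 [ 634.2 -150.1  142.2]
0.172 91 [ 639.1 -149.1  175.9]
0.086 45 [ 635.2 -152.    90.1]
0.076 60 [ 644.5 -157.7   82.1]
```

View pics/s6.png

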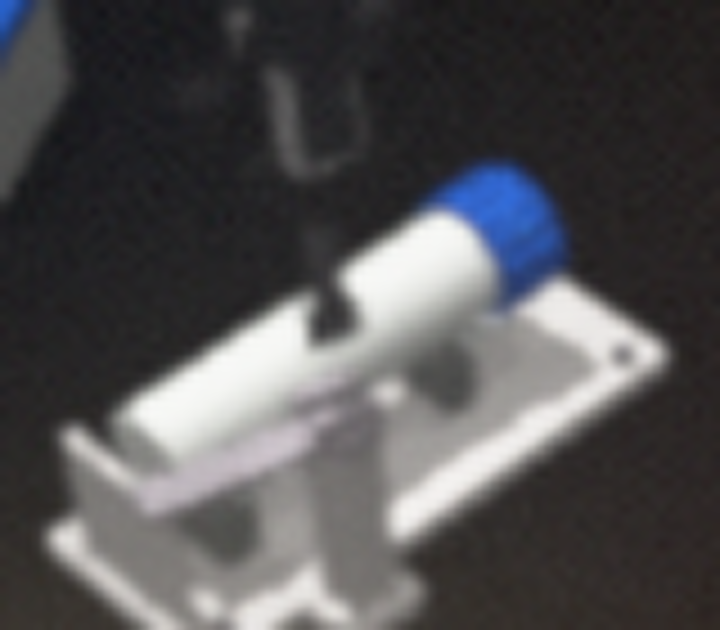

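Request:
play_rows([
  [5, 1.3, 2.5, 0, -0.003, 0.0016, 1],
  [5, 0, 0, 0, 0, 0, 1],
  [4, 0, 0, 0, 0, 0, 1],
  [0, 0, 0, 0, 0, 0, 1],
  [0, 0, 0, 0, 0, 0, 1],
])

```text
clock: 21.45
eef_pos: [0.6348, -0.1533, 0.1723]
tool_rot: [0.288, 0.645, -0.287, 0.647]
ft_force: [-0.0, 0.0, -0.8]
grip_width: 0.0153
```

```bash
python3 - <<'E'
from h import *
st();T=pose();print(np.round(T[:3,:3],3))
a=camera("scene")
p=T[:3,3]+[0,0,-.0751]
print("key end px",proj(a,p),"slot hyp px",proj(a,[[.6340,-.1537,.091],[.6336,-.152,.091],[.634,-.1537,.083]]))
f=a["frame"][225:245,218:246].mean(-1).astype(int)
C=cv2.resize(a["frame"][205:250,205:265],None,fx=12,fy=12,interpolation=cv2.INTER_CUBIC)
for q,col in((p,(255,0,0)),([.6340,-.1537,.091],(0,255,0))):
    u=proj(a,q)[0];cv2.drawMarker(C,(int((u[0]-205+.5)*12),int((u[1]-205+.5)*12)),col,cv2.MARKER_CROSS,24,1)
cv2.imwrite("pics/s7.png",C[:,:,::-1])
E
```

```text
t 21.45 J [-0.237  0.575  0.355  1.348 -0.     0.601] p [ 634.8 -153.3  172.3] F [-0.   0.  -0.8] w 15.3
[[ 0.003  0.743  0.669]
 [-0.001  0.669 -0.743]
 [-1.     0.001  0.003]]
key end px [[231.35441265 232.34492804]] slot hyp px [[231.52829048 233.8742369 ]
 [232.20895198 233.85476126]
 [231.8255562  236.11635613]]
```

View pics/s7.png

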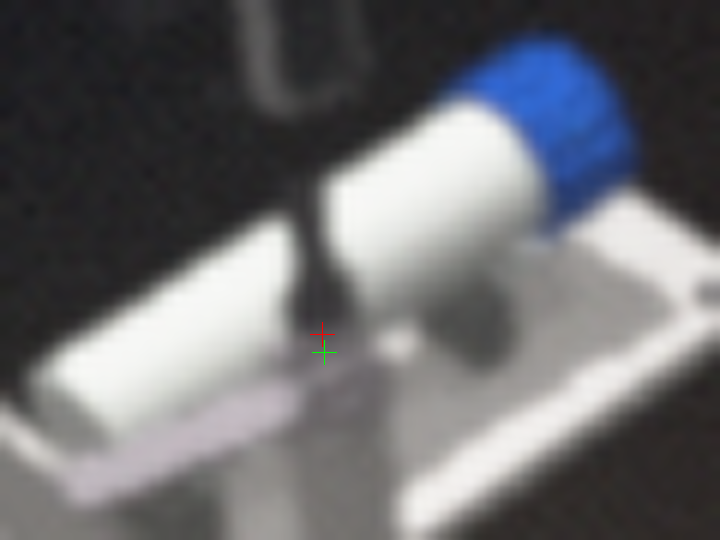

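```bash
python3 - <<'E'
from h import *
a=camera("scene")
g=a["frame"].astype(int)
for r in(236,238,241,244,247): print(r,[int(x) for x in g[r,222:246].mean(-1)])
for hx,hy in((.634,-.1537),(.634,-.151)):
    c=R.from_euler('z',-32,degrees=True).as_matrix()
    for z in(.076,.045):
        q=[np.array([hx,hy,z])+c@np.array([sx*.009,sy*.009,0]) for sx in(1,-1) for sy in(1,-1)]
        u=proj(a,q);print(hx,hy,z,"cols",np.round([u[:,0].min(),u[:,0].max()],1),"rows",np.round(u[:,1],1))
E
```

```text
236 [191, 181, 173, 165, 156, 149, 144, 129, 125, 126, 123, 113, 108, 105, 106, 119, 135, 140, 141, 141, 137, 131, 127, 127]
238 [175, 183, 190, 190, 187, 184, 177, 156, 120, 104, 106, 110, 111, 106, 104, 120, 140, 150, 153, 154, 153, 152, 152, 158]
241 [187, 184, 180, 171, 152, 135, 121, 110, 109, 110, 111, 108, 107, 105, 113, 129, 151, 156, 156, 157, 161, 172, 190, 212]
244 [109, 120, 132, 134, 138, 139, 135, 125, 113, 113, 114, 112, 113, 110, 112, 121, 143, 169, 191, 214, 232, 239, 238, 230]
247 [83, 107, 134, 146, 149, 155, 152, 140, 122, 115, 112, 114, 113, 113, 115, 137, 191, 231, 237, 227, 202, 160, 126, 100]
0.634 -0.1537 0.076 cols [227.2 237. ] rows [241.5 238.2 237.9 234.7]
0.634 -0.1537 0.045 cols [228.4 238. ] rows [249.9 246.6 246.3 243. ]
0.634 -0.151 0.076 cols [228.2 238. ] rows [241.7 238.3 238.1 234.8]
0.634 -0.151 0.045 cols [229.4 239. ] rows [250.1 246.7 246.5 243.2]
```

Request:
play_rows([
  [4, -0.5, 0, 0, 0, 0, 1],
  [2, 0, 0, 0, 0, 0, 1],
  [2, 0, 0, 0, 0, 0, 1],
  [0, 0, 0, 0, 0, 0, 1],
  [0, 0, 0, 0, 0, 0, 1],
])

```text
clock: 21.97
eef_pos: [0.6347, -0.1538, 0.1648]
tool_rot: [0.288, 0.645, -0.288, 0.647]
ft_force: [0.4, -0.1, -1.2]
grip_width: 0.0148
```

```bash
python3 - <<'E'
from h import *
st();o=get_obs();print(np.round(o["ft_torque"],2))
E
```

```text
t 21.97 J [-0.238  0.577  0.34   1.329 -0.     0.6  ] p [ 634.7 -153.8  164.8] F [ 0.4 -0.1 -1.2] w 14.8
[ 0.01 -0.01  0.01]
```

Request:
play_rows([
  [2, 0, 0, 0, 0, 0, 1],
  [2, 0, 0, 0, 0, 0, 1],
  [0, 0, 0, 0, 0, 0, 1],
  [0, 0, 0, 0, 0, 0, 1],
])

```text
clock: 22.3
eef_pos: [0.6347, -0.1538, 0.1608]
tool_rot: [0.288, 0.645, -0.287, 0.647]
ft_force: [-0.2, 0.2, -1.8]
grip_width: 0.0149
```

Request:
play_rows([
  [1.5, 0, 0, 0, 0, 0, 1],
  [0, 0, 0, 0, 0, 0, 1],
  [0, 0, 0, 0, 0, 0, 1],
])

```text
clock: 22.55
eef_pos: [0.6348, -0.1538, 0.1594]
tool_rot: [0.288, 0.645, -0.288, 0.647]
ft_force: [0.6, 0.1, -1.7]
grip_width: 0.0155
```

```bash
python3 - <<'E'
from h import *
st();o=get_obs();print(np.round(o["ft_torque"],2))
T=pose();print(np.round(T[:3,:3],3))
a=camera("scene")
for n in("key","lock_slot"): print(n,[(np.round(x["centre"],4),round(x["confidence"],2)) for x in pinpoint(n,a)[:1]])
E
```

```text
t 22.55 J [-0.238  0.58   0.33   1.317 -0.     0.6  ] p [ 634.8 -153.8  159.4] F [ 0.6  0.1 -1.7] w 15.5
[-0.07  0.1   0.01]
[[ 0.004  0.743  0.669]
 [-0.001  0.669 -0.743]
 [-1.     0.002  0.004]]
key [(array([ 0.6343, -0.1544,  0.0867]), 0.5)]
lock_slot [(array([ 0.6321, -0.153 ,  0.0829]), 0.55)]
```

Request:
play_rows([
  [1, 0, 0, 0, 0, 0, 1],
  [0, 0, 0, 0, 0, 0, 1],
  [0, 0, 0, 0, 0, 0, 1],
])

```text
clock: 22.95
eef_pos: [0.6349, -0.1539, 0.1586]
tool_rot: [0.288, 0.644, -0.288, 0.648]
ft_force: [0.3, -0.9, -1.2]
grip_width: 0.0152
```

Request:
play_rows([
  [1, 0, 0, 0, 0, 0, 1],
  [0, 0, 0, 0, 0, 0, 1],
  [0, 0, 0, 0, 0, 0, 1],
])

```text
clock: 23.2
eef_pos: [0.635, -0.1539, 0.1579]
tool_rot: [0.288, 0.644, -0.287, 0.648]
ft_force: [-1.5, -1.0, 0.3]
grip_width: 0.0152
```

Request:
play_rows([
  [-0.3, 0, 0, 0.06, 0, 0, 1],
  [0, 0, 0, 0.08, 0, 0, 1],
  [0, 0, 0, 0.08, 0, 0, 1],
  [0, 0, 0, 0.08, 0, 0, 1],
  [0, 0, 0, 0.08, 0, 0, 1],
  [0, 0, 0, 0, 0, 0, 1],
])

```text
clock: 23.7
eef_pos: [0.6341, -0.1545, 0.1579]
tool_rot: [0.405, 0.578, -0.405, 0.581]
ft_force: [-3.4, -1.9, 1.4]
grip_width: 0.0151
```

```bash
python3 - <<'E'
from h import *
st();o=get_obs();print(np.round(o["ft_torque"],2));T=pose();print("yaw",np.degrees(np.arctan2(T[1,2],T[0,2])))
a=camera("scene");P=cloud(a).reshape(-1,3);P=P[np.isfinite(P[:,0])]
C=np.linalg.inv(crad());q=P@C[:3,:3].T+C[:3,3]
s=q[(q[:,2]>.0762)&(q[:,2]<.086)&(q[:,0]>-.03)&(q[:,0]<.11)&(q[:,1]>-.03)&(q[:,1]<.065)]-[.04,.048,0]
r=np.hypot(s[:,0],s[:,1]);s=s[(r>.02)&(r<.064)];print(len(s),"tab ang in cradle (cw)",-np.degrees(np.median(np.arctan2(s[:,1],s[:,0]))))
E
```

```text
t 23.7 J [-0.238  0.58   0.327  1.314 -0.002  0.981] p [ 634.1 -154.5  157.9] F [-3.4 -1.9  1.4] w 15.1
[-0.56  0.78  0.08]
yaw -69.87102878248429
82 tab ang in cradle (cw) 21.881498373881133
```

Request:
play_rows([
  [0, -0.6, 0, 0.08, 0, 0, 1],
  [0, 0, 0, 0.08, 0, 0, 1],
  [0, 0, 0, 0.08, 0, 0, 1],
  [0, 0, 0, 0.08, 0, 0, 1],
  [0, 0, 0, 0.08, 0, 0, 1],
  [0, 0, 0, 0.08, 0, 0, 1],
  [0, 0, 0, 0, 0, 0, 1],
])

```text
clock: 24.33
eef_pos: [0.6335, -0.1546, 0.1579]
tool_rot: [0.531, 0.466, -0.531, 0.469]
ft_force: [-4.2, -2.7, 1.7]
grip_width: 0.0155
```

```bash
python3 - <<'E'
from h import *
st();o=get_obs();print(np.round(o["ft_torque"],2));T=pose();print("yaw",np.degrees(np.arctan2(T[1,2],T[0,2])))
F=T[:3,:3].T@o["ft_force"];print("F tool",np.round(F,1))
E
```

```text
t 24.33 J [-0.239  0.579  0.325  1.313 -0.002  1.459] p [ 633.5 -154.6  157.9] F [-4.2 -2.7  1.7] w 15.5
[-0.7   1.13  0.04]
yaw -97.26594629095769
F tool [-1.7 -3.9  3.2]
```

Request:
play_rows([
  [0, -0.6, 0.5, 0.08, 0, 0, 1],
  [0, 0, 0, 0.08, 0, 0, 1],
  [0, 0, 0, 0.08, 0, 0, 1],
  [0, 0, 0, 0.08, 0, 0, 1],
  [0, 0, 0, 0.08, 0, 0, 1],
  [0, 0, 0, 0.06, 0, 0, 1],
  [0, 0, 0, 0.06, 0, 0, 1],
  [0, 0, 0, 0, 0, 0, 1],
])

```text
clock: 25.0
eef_pos: [0.6328, -0.1547, 0.1579]
tool_rot: [0.633, 0.315, -0.632, 0.317]
ft_force: [-5.1, -2.2, 2.5]
grip_width: 0.0146
```

```bash
python3 - <<'E'
from h import *
st();o=get_obs();print(np.round(o["ft_torque"],2));T=pose();print("yaw",np.degrees(np.arctan2(T[1,2],T[0,2])))
F=T[:3,:3].T@o["ft_force"];print("F tool",np.round(F,1))
a=camera("scene");C=cv2.resize(a["frame"][190:260,195:275],None,fx=9,fy=9,interpolation=cv2.INTER_CUBIC);cv2.imwrite("pics/s8.png",C[:,:,::-1])
E
```

```text
t 25.0 J [-2.390e-01  5.780e-01  3.230e-01  1.313e+00 -1.000e-03  1.977e+00] p [ 632.8 -154.7  157.9] F [-5.1 -2.2  2.5] w 14.6
[-0.61  1.36  0.09]
yaw -126.9585546799901
F tool [-2.5 -2.7  4.8]
```

View pics/s8.png

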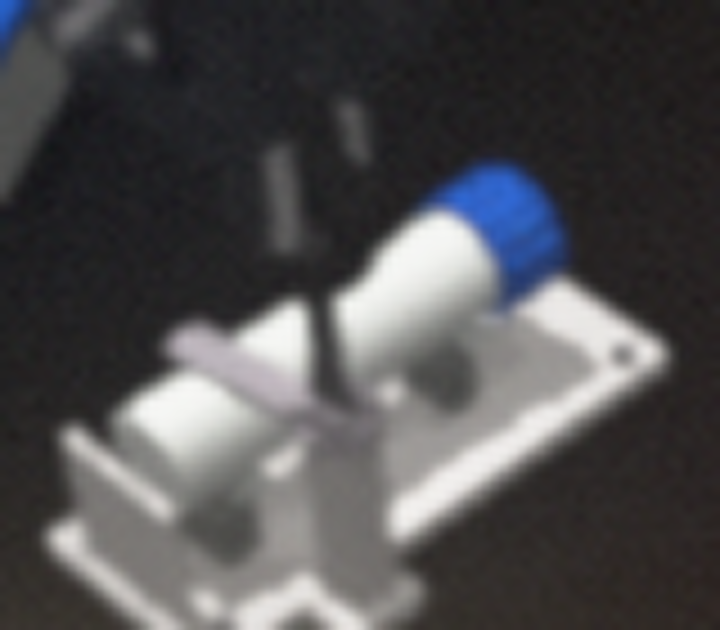

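The picture shows the tab (crop 170,340 to 350,430) lying across the tube with the blade still in the slot. I'll turn a touch further to reach the stop.

Request:
play_rows([
  [0, -0.3, 0.4, 0.05, 0, 0, 1],
  [0, 0, 0, 0.05, 0, 0, 1],
  [0, 0, 0, 0, 0, 0, 1],
])

```text
clock: 25.3
eef_pos: [0.6326, -0.1547, 0.1579]
tool_rot: [0.648, 0.283, -0.647, 0.285]
ft_force: [-4.3, -2.0, 2.2]
grip_width: 0.0151
```

```bash
python3 - <<'E'
from h import *
st();o=get_obs();print(np.round(o["ft_torque"],2));T=pose();print("yaw",np.degrees(np.arctan2(T[1,2],T[0,2])));print(np.round(T[:3,:3],3))
E
```

```text
t 25.3 J [-2.390e-01  5.770e-01  3.220e-01  1.312e+00 -1.000e-03  2.076e+00] p [ 632.6 -154.7  157.9] F [-4.3 -2.   2.2] w 15.1
[-0.62  1.32  0.05]
yaw -132.6537070304993
[[ 0.003  0.735 -0.678]
 [-0.002 -0.678 -0.735]
 [-1.     0.003 -0.001]]
```

Request:
play_rows([
  [0, 0, 0, 0.05, 0, 0, 1],
  [0, 0, 0, 0, 0, 0, 1],
])

```text
clock: 25.47
eef_pos: [0.6326, -0.1547, 0.1579]
tool_rot: [0.655, 0.267, -0.654, 0.269]
ft_force: [-4.3, -2.8, 2.6]
grip_width: 0.0155
```

```bash
python3 - <<'E'
from h import *
o=get_obs();print(np.round(o["ft_torque"],2),o["ft_force"]);T=pose();print("yaw",np.degrees(np.arctan2(T[1,2],T[0,2])))
U=down([632.6,-154.7,230],np.degrees(np.arctan2(T[1,2],T[0,2]))+6)
S=down([642.7,50.7,230],34.5);S2=down([642.7,50.7,230],34.5-180)
rows(U,S);rows(U,S2)
E
```

```text
[-0.62  1.39  0.  ] [-4.29078144 -2.78929026  2.57177934]
yaw -135.51868141493645
29 x [0.0, 6.9, -7.6, -0.0987, 0.0, 0.0] ends [642.7  50.7 230. ]
7 x [0.0, -20.3, -21.4, 0.0398, 0.0, 0.0] ends [642.7  50.7 230. ]
```

Request:
play_rows([
  [0, 0, 0, -0.06, 0, 0, 1],
  [0, 0, 0, -0.05, 0, 0, 1],
  [-3, 0, 0, 0, 0, 0, 1],
  [-6, 0, 0, 0, 0, 0, 1],
  [-12, 0, 0, 0, 0, 0, 1],
  [-25, 0, 0, 0, 0, 0, 1],
  [-25, 0, 0, 0, 0, 0, 1],
  [0, 0, 0, 0, 0, 0, 1],
  [0, 0, 0, 0, 0, 0, 1],
])

```text
clock: 26.22
eef_pos: [0.6351, -0.1544, 0.2316]
tool_rot: [0.642, 0.3, -0.636, 0.305]
ft_force: [0.2, -0.4, -0.6]
grip_width: 0.0153
```

```bash
python3 - <<'E'
from h import *
st();T=pose();print(np.round(T[:3,:3],3))
rows(T,down([642.7,50.7,225],34.5-180),mm=25)
a=camera("scene")
p=cloud(a).reshape(-1,3);p=p[np.isfinite(p[:,0])]
t=T[:3,3];near=p[np.hypot(p[:,0]-t[0],p[:,1]-t[1])<.035]
for z0 in(-.06,-.05,-.04,-.03):
    s=near[(near[:,2]>t[2]+z0)&(near[:,2]<t[2]+z0+.01)]; print(z0,len(s),np.round((s.mean(0)-t)*1000,1) if len(s) else "")
print("key",[(np.round((x["centre"]-t)*1000,1),round(x["confidence"],2)) for x in pinpoint("key",a)[:1]])
C=np.linalg.inv(crad());q=p@C[:3,:3].T+C[:3,3]
s=q[(q[:,2]>.0768)&(q[:,2]<.086)&(q[:,0]>-.03)&(q[:,0]<.11)&(q[:,1]>-.03)&(q[:,1]<.065)]-[.04,.048,0]
r=np.hypot(s[:,0],s[:,1]);s=s[(r>.025)&(r<.064)];print(len(s),"tab cw deg",-np.degrees(np.percentile(np.arctan2(s[:,1],s[:,0]),[10,50,90])))
E
```

```text
t 26.22 J [-2.390e-01  5.510e-01  4.680e-01  1.477e+00  1.000e-03  2.018e+00] p [ 635.1 -154.4  231.6] F [ 0.2 -0.4 -0.6] w 15.3
[[ 0.011  0.774 -0.633]
 [-0.002 -0.633 -0.774]
 [-1.     0.01  -0.005]]
9 x [0.7, -16.0, -16.3, 0.0314, -0.0007, -0.001] ends [642.7  50.7 225. ]
-0.06 16 [  5.1   3.3 -54.1]
-0.05 11 [  5.    2.6 -44.5]
-0.04 14 [  4.7   3.4 -34.7]
-0.03 7 [  5.1   2.3 -27.7]
key [(array([ -1. ,  -0.2, -73.4]), 0.7)]
57 tab cw deg [96.48007404 87.51308383 79.70763569]
```

Request:
play_rows([
  [0.7, -16, -16.3, 0.0314, -0.0007, -0.001, 1],
  [0.7, -16, -16.3, 0.0314, -0.0007, -0.001, 1],
  [0.7, -16, -16.3, 0.0314, -0.0007, -0.001, 1],
  [0.7, -16, -16.3, 0.0314, -0.0007, -0.001, 1],
  [0.7, -16, -16.3, 0.0314, -0.0007, -0.001, 1],
  [0.7, -16, -16.3, 0.0314, -0.0007, -0.001, 1],
  [0.7, -16, -16.3, 0.0314, -0.0007, -0.001, 1],
  [0.7, -16, -16.3, 0.0314, -0.0007, -0.001, 1],
  [0.7, -16, -16.3, 0.0314, -0.0007, -0.001, 1],
  [0, 0, 0, 0, 0, 0, 1],
  [0, 0, 0, 0, 0, 0, 1],
])

```text
clock: 27.23
eef_pos: [0.6397, 0.0518, 0.2204]
tool_rot: [-0.672, -0.212, 0.678, -0.209]
ft_force: [0.0, -0.2, -1.4]
grip_width: 0.0152
```

```bash
python3 - <<'E'
from h import *
st();T=pose();print(np.round(T[:3,:3],3))
G=down([642.3,50.6,165],34.5-180);rows(T,G,mm=30);rows(G,down([642.3,50.6,88],34.5-180),mm=20)
E
```

```text
t 27.23 J [8.000e-02 5.460e-01 4.300e-01 1.465e+00 2.000e-03 2.617e+00] p [639.7  51.8 220.4] F [ 0.  -0.2 -1.4] w 15.2
[[-0.01   0.568 -0.823]
 [ 0.001 -0.823 -0.568]
 [-1.    -0.006  0.008]]
2 x [27.7, 1.4, -0.9, 0.0011, 0.0038, 0.0031] ends [642.3  50.6 165. ]
4 x [19.3, -0.0, -0.0, 0.0, 0.0, 0.0] ends [642.3  50.6  88. ]
```

Request:
play_rows([
  [27.7, 1.4, -0.9, 0.001, 0.004, 0.003, 1],
  [27.7, 1.4, -0.9, 0.001, 0.004, 0.003, 1],
  [0, 0, 0, 0, 0, 0, 1],
  [0, 0, 0, 0, 0, 0, 1],
])

```text
clock: 27.57
eef_pos: [0.6411, 0.0479, 0.1646]
tool_rot: [-0.675, -0.209, 0.677, -0.208]
ft_force: [-0.2, -0.5, -0.3]
grip_width: 0.0147
```

```bash
python3 - <<'E'
from h import *
st();T=pose();print(np.round(T[:3,0],3))
rows(T,down([642.3,50.6,90],34.5-180),mm=20)
E
```

```text
t 27.57 J [0.075 0.562 0.313 1.325 0.    2.618] p [641.1  47.9 164.6] F [-0.2 -0.5 -0.3] w 14.7
[-0.003 -0.    -1.   ]
4 x [18.6, -0.4, -0.6, -0.001, 0.0006, 0.0004] ends [642.3  50.6  90. ]
```

Request:
play_rows([
  [10, -1.6, -2.4, -0.001, 0.001, 0, 1],
  [18, 0, 0, -0.001, 0.001, 0, 1],
  [18, 0, 0, -0.001, 0, 0, 1],
  [18, 0, 0, 0, 0, 0, 1],
  [8, 0, 0, 0, 0, 0, 1],
  [2, 0, 0, 0, 0, 0, 1],
  [0, 0, 0, 0, 0, 0, 1],
  [0, 0, 0, 0, 0, 0, 1],
])

```text
clock: 28.23
eef_pos: [0.6446, 0.0518, 0.0925]
tool_rot: [0.677, 0.21, -0.674, 0.21]
ft_force: [-0.1, -0.0, -0.9]
grip_width: 0.015
```

```bash
python3 - <<'E'
from h import *
st();T=pose();print(np.round(T[:3,0],3))
E
```

```text
t 28.23 J [7.900e-02 6.100e-01 2.020e-01 1.159e+00 1.000e-03 2.619e+00] p [644.6  51.8  92.5] F [-0.1 -0.  -0.9] w 15.0
[ 0.004  0.002 -1.   ]
```

Request:
play_rows([
  [3, 0, 2, 0, 0, 0, 1],
  [3, 0, 0, 0, 0, 0, 1],
  [1, 0, 0, 0, 0, 0, 1],
  [0, 0, 0, 0, 0, 0, 1],
  [0, 0, 0, 0, 0, 0, 1],
])

```text
clock: 28.65
eef_pos: [0.643, 0.0507, 0.0858]
tool_rot: [0.677, 0.21, -0.674, 0.21]
ft_force: [0.4, 0.7, -1.9]
grip_width: 0.0146
```

Request:
play_rows([
  [0.8, 0, 0, 0, 0, 0, 1],
  [0, 0, 0, 0, 0, 0, 1],
  [0, 0, 0, 0, 0, 0, 0.7],
  [0, 0, 0, 0, 0, 0, 0.4],
  [0, 0, 0, 0, 0, 0, 0],
  [0, 0, 0, 0, 0, 0, -0.5],
  [0, 0, 0, 0, 0, 0, -1],
  [0, 0, 0, 0, 0, 0, -1],
  [0, 0, 0, 0, 0, 0, -1],
  [-10, 0, 0, 0, 0, 0, -1],
  [-30, 0, 0, 0, 0, 0, -1],
  [-35, 0, 0, 0, 0, 0, -1],
  [-35, 0, 0, 0, 0, 0, -1],
  [0, 0, 0, 0, 0, 0, -1],
  [0, 0, 0, 0, 0, 0, -1],
])

```text
clock: 29.9
eef_pos: [0.6446, 0.0507, 0.1997]
tool_rot: [0.68, 0.209, -0.671, 0.21]
ft_force: [0.3, 0.5, -1.1]
grip_width: 0.0849
```

```bash
python3 - <<'E'
from h import *
st();T=pose()
a=camera("scene");b=camera("top")
C1=a["frame"][170:290,190:350]
cv2.imwrite("pics/s9.png",cv2.resize(C1,(800,600),interpolation=2)[:,:,::-1])
for c in(a,b):
  for n in("key","tube_mid","tube_cap","tube"): print(n,[(np.round(x["centre"],4),round(x["confidence"],2)) for x in pinpoint(n,c)[:1]])
p=cloud(a).reshape(-1,3);p=p[np.isfinite(p[:,0])]
h=p[(np.hypot(p[:,0]-.642,p[:,1]-.051)<.045)&(p[:,2]>.1)&(p[:,2]<.125)];print("handle top z",np.percentile(h[:,2],[50,95]),cv2.minAreaRect((h[:,:2]*1000).astype(np.float32)))
E
```

```text
t 29.9 J [7.800e-02 5.410e-01 3.700e-01 1.386e+00 1.000e-03 2.617e+00] p [644.6  50.7 199.7] F [ 0.3  0.5 -1.1] w 84.9
key [(array([0.6394, 0.048 , 0.012 ]), 0.7)]
tube_mid [(array([ 0.5699, -0.1736,  0.0544]), 0.76)]
tube_cap [(array([ 0.5079, -0.1308,  0.0544]), 0.8)]
tube [(array([ 0.6433, -0.212 ,  0.056 ]), 0.86)]
key [(array([0.6447, 0.0497, 0.0073]), 0.73)]
tube_mid [(array([ 0.5717, -0.1712,  0.0544]), 0.86)]
tube_cap [(array([ 0.5085, -0.1301,  0.0547]), 0.85)]
tube [(array([ 0.6382, -0.2159,  0.0554]), 0.88)]
handle top z [0.11387152 0.11619292] ((641.8319091796875, 50.0113410949707), (71.37628936767578, 16.57245445251465), 34.16916275024414)
```

View pics/s9.png

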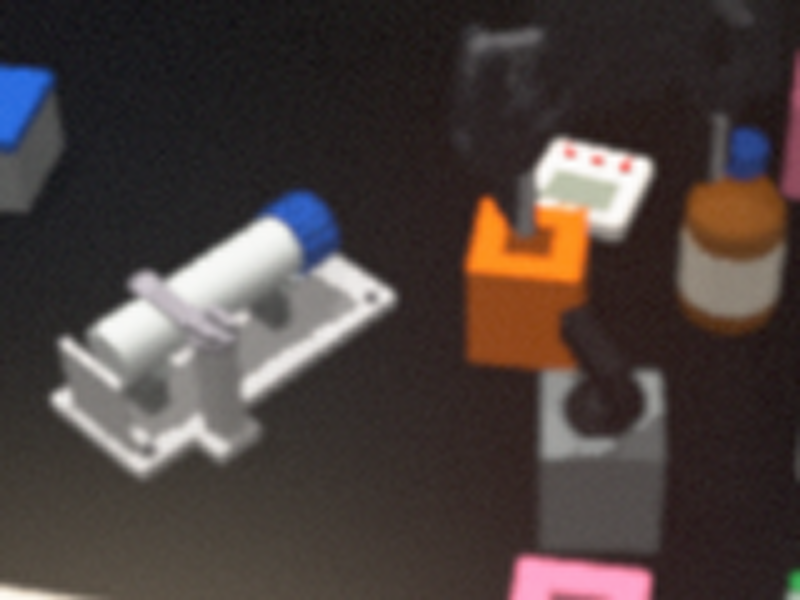

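The last picture shows the tube lying in the cradle, foot at the end plate (90,350) and cap at the open end (300,230). The tab lies across it (185,305), and the key hangs upright in the grey stand (600,400). The gripper is clear, so I'm handing in.

```bash
python3 -c "
from workcell import *
print(job_done())"
```

```text
the job is handed in; nothing more can be done
None
```

The job is done and handed in after about 30 s of the 70 s allowed. The hand-in reported no verdict.

- **Tube:** I gripped the tall tube at mid-height, rolled it over and lowered it into the saddles; the wrist force was 10 N or less at touchdown. It lies foot to the end plate with the cap at the open end. In the last check the middle was within about 4 mm of the seat in plan and about 1 mm in height.
- **Lock:** The key's blade went to the slot floor, with the blade end measured at 83 mm. I turned it clockwise until the tab lay across the tube. The depth picture gave a median tab angle of 87.5° (spread 80–96°), so I take the lock to be at or near its stop. The joint angle itself could not be read.
- **Key:** It hangs in the grey stand, handle top at 114 mm, which puts the blade end at about 10 mm. It is within about 2 mm of the stand axis and upright. The gripper is open and about 10 cm above the place where it let go of the key.
- **Bystanders:** The ones in the last picture look undisturbed. I did not measure their positions again.

**Disagreements and misses:**
- The two cameras differed by 2–4 mm in position.
- They also differed by several degrees on the tab's starting angle.
- My first grip on the key sat 7 mm too high, so I let go and gripped it again lower.
- The wrist torque showed no clear rise at the lock's stop.

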